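# Load a resin specimen bar into the sectioning clamp

## Robot

A 6-joint arm with a two-finger parallel gripper is mounted at the origin on the work surface. World frame = base frame: x ahead of the robot, y to its left, z up, the work surface at z = 0. Lengths are in mm, angles in degrees, forces in N, time in s.
With the tool pointing down it reaches from about 300 to 850 mm from the base axis. Payload 4.2 kg.
Tool frame: the origin (TCP) lies at the very end of the fingers, on their centre line; the grasp point (between the pads) lies 19 mm behind it (env.grip_depth is the distance from the TCP to the grasp point, in mm); y points along the fingers, z is the direction in which the jaws open and shut, and the axes are right-handed (so a half turn about y gives the same grasp; the last joint's range is limited). The gripper opens to 91 mm and grips with 3 to 60 N. Pads are 32 mm wide; open, the fingers measure 118 mm over their backs; the gripper's body (76 mm by 178 mm) begins 60 mm behind the grasp point.
Start: joints at [72.651, 18.312, 89.639, -0, 72.044, -1.146], TCP at [160.454, 552.179, 174.976] pointing down, gripper open.
Joint ranges: [-177.97, 177.97], [-48.28, 115.42], [12.27, 149.76], [-77.06, 257.06], [2.81, 150.46], [-146.56, 146.56]. Speed limits (degrees/s): [147.25, 147.25, 180, 180, 180, 180].

## Interface

Orientations are given as [roll, pitch, yaw] about the fixed x, y, z axes, in that order (R = Rz(yaw) Ry(pitch) Rx(roll)).
In Python, from workcell import state, imaging, job, env gives the robot as it stands.
- The arm moves only by the shell command python3 -m pendant 'ROWS' [FORCE]. ROWS is JSON, a list of rows, each an object with "delta_pos": the shift along the tool's x, y, z in cm, a list of three; "twist": the turn, a rotation vector about the tool's x, y, z in degrees, a list of three; "grip": the opening in per cent of the stroke, from 0 (shut) to 100 (fully open). In form: [{"delta_pos": [tx, ty, tz], "twist": [wx, wy, wz], "grip": grip}, ...]. A call has exactly 5 rows; each row is the pose to reach, as a shift and turn from the pose commanded when the call began, along the tool's axes at that moment; what a row does not reach only later rows make up. A row lasts 1/10 s, in which the tool goes at most 50 mm and 8.59 degrees, less where a joint would pass 70% of its speed; a pose out of reach is approached as far as the arm can. A call with a gripper value outside its range is refused whole. The fingers move at their own pace and stop on an object; FORCE is the grip in N (left out, the last holds). Time passes only in rows, so rows that repeat a pose let the fingers close, or fill a call up. It gives the time, the measured TCP pose, the force and the opening at its end, in the units of the state.
- state(): the state, without advancing time (a new reading comes with each control period).
- imaging.grab_frame(name): name is "side" or "top"; returns (picture, depth): 480x640x3 uint8, red, green, blue; 480x640 float32, mm along the optical axis (not along the pixel's ray), 0 where there is no reading.
- imaging.camera_info(name): a dict with "fx", "fy", "cx", "cy" (pixels), "R" (3x3) and "t" (3): a world point X has camera coordinates R X + t. Camera axes: x right, y down, z forward; pixel columns grow to the right and rows downward; lengths in mm; the calibration is good to about 2 mm. A picture is of the moment at which its call begins. camera_info takes no time and is no camera call.
- job.job_done(): hands the job in, once; it reports no verdict.
The state is a dict: "time_s": time; "qpos": joint angles; "qvel": joint speeds; "effort": joint torques, N m; "ee_pos": TCP position; "ee_rot": TCP orientation; "force": force on the tool from outside, world axes, zero at the start; "torque": the same for the moment, N m; "gripper_width": finger opening in mm.
Only numpy, scipy, OpenCV 4.12 (cv2) and the standard library are available. Lean on these libraries where they do the work, as an engineer would, in place of code of your own. Each camera call takes 0.05 s, during which the arm holds its last target.

## Task

Take the long round resin bar from the rack and feed it lengthwise into the open collet of the specimen clamp until it is fully home against the depth stop, then swing the lever round until the collet is fully closed, so that the bar stays clamped against the stop. Leave the short round bar and the hexagonal bar in the rack and do not disturb the other things on the bench.

Things in the scene. Friction and masses are not known exactly. Their poses are not given: they have to be found in the camera images.
- bar: The bar to load: solid round cast-resin bar, honey-coloured, 24 mm diameter, 190 mm long, about 0.1 kg, the only long round one. Origin at its centre, x along its axis; both ends are alike. At the start it lies level in one of the rack's three V cradles, axis 42 mm above the bench; it may roll about its own axis.
- stub: Short round bar of the same resin, 24 mm diameter, 125 mm long, in another cradle; stays in the rack. Origin at its centre, x along its axis.
- hexbar: Hexagonal bar of the same resin, 30 mm across flats, 190 mm long, in another cradle; stays in the rack (too thick for the collet). Origin at its centre, x along its axis.
- rack: Fixed rack: base 114 x 250 x 6 mm, two white rails (12 mm thick, at x = -45 and +45 mm, 41 mm high); the middle 78 mm of each bar is free for fingers, down to the base. Origin at the centre of the underside; x runs along the bars, +x end roughly towards the clamp; cradles at y = -75, 0 and +75 mm, bars in any order, shifted up to 15 mm along x.
- clamp: The specimen clamp, a fixed grey and white bench fixture with a steel collet (outside radius 36 mm, top 126 mm above the bench), a stop post behind it and a lever on top. Origin on the bench under the mouth, axes as mouth. Its base is 12 mm high and reaches 15 mm in front of the mouth; nothing else of it lies in front of the mouth.
- mouth (a point): Centre of the mouth of the clamp's collet, on the level bore axis, 90 mm above the bench. x points into the bore (feed direction), y to the left of it, z up. The mouth is a funnel, 40 mm wide at this point, narrowing over 7 mm to the 26.5 mm bore, which runs to 55 mm deep; then a 20 mm open gap (bar's end visible from above), then the stop.
- stop (a point): Centre of the depth stop's face, on the bore axis, 75 mm in from the mouth; axes as mouth. A bar that is home has its end on this face: the long bar's centre is then 95 mm in front of the stop, 20 mm outside the mouth, and 115 mm of it stick out. Released but unclamped, the bar sags a little in the bore.
- lever_hinge (a point): Vertical hinge axis of the closing lever, on top of the clamp, 33.5 mm in from the mouth and 43 mm to the left of the bore axis (y of mouth), 135 mm above the bench; same axes as mouth. Hub radius 14 mm, top at 141 mm.
- knob (a point): On the axis of the lever's upright black knob: a plain vertical cylinder 22 mm in diameter, from 135 to 185 mm above the bench, this point 164 mm above the bench, 90 mm from the hinge axis. The lever's flat steel arm lies 131 to 139 mm above the bench.
- lever (a joint): Closing lever's angle about its vertical hinge, rad: 0 open, 1.2 fully closed (end stop). Grows anticlockwise seen from above: at 0 the arm points 20 degrees to the left of the feed direction, at 1.2 about 89 degrees. Starts at 0 to 0.3, stays where it is left; takes about 3 N at the knob. Closing lowers a jaw in the bore onto the bar.
- jar_lidded: Glass jar with steel lid, 72 mm diameter, 85 mm high; stays put. Origin at the centre of its underside.
- jar_open: Open glass jar, 76 mm diameter, 75 mm high; stays put. Origin at the centre of its underside.
- brown_bottle: Brown glass bottle, 70 mm diameter, 160 mm high; stays put. Origin at the centre of its underside.
- dish: Flat glass dish, 90 mm diameter, 18 mm high; stays put. Origin at the centre of its underside.
- tweezers: Steel tweezers lying flat, 125 mm long; stay put. Origin at their middle, on the bench.
- scalpel: Scalpel with wooden handle lying flat, 155 mm long; stays put. Origin near its middle, on the bench.
- wash_bottle: Clear plastic bottle with white cap, 68 mm diameter, 170 mm high; stays put. Origin at the centre of its underside.
There are look-alikes about, which are no part of the job. What is shaped like the bar but green is not meant.

How it is judged:
By the outcome, as a careful person would: the job done as asked, in the order asked, and still so for the second after the job is handed in, with the robot touching nothing.
It also fails if it takes over 61 s, if anything falls off the work surface, if the arm or the gripper's body presses on something with over 40 N, if the wrist force passes 120 N, or if a joint passes its speed limit or range.

## Working session

There is one attempt and no reset: what is moved stays moved. The work goes in short steps, Python scripts to look and compute and a shell command to move; the robot and the scene stay as the last step left them, time stands still between calls to the robot, and variables do not carry over. Pictures are saved under pics/ and viewed, and the job is handed in when it is done.

```bash
ls; mkdir -p pics; python3 - <<'E'
from workcell import state, imaging, job, env
import cv2,numpy as np
print(state()); print([a for a in dir(env) if a[0]!='_'])
for n in ("side","top"):
    p,d=imaging.grab_frame(n); cv2.imwrite(f"pics/{n}0.png",p[:,:,::-1]); np.save(f"pics/{n}0.npy",d); np.save(f"pics/{n}0rgb.npy",p)
    print(n,imaging.camera_info(n))
E
```

```text
pics
{'time_s': 0.0, 'qpos': array([ 7.26517314e+01,  1.83523524e+01,  8.97072819e+01, -8.48642033e-04,
        7.20447341e+01, -1.14611998e+00]), 'qvel': array([ 0.04552887,  0.02286191, -0.00982219,  0.00055376, -0.04795332,
        0.01149161]), 'effort': array([ 3.07047176e-04, -4.12474823e+01, -2.31969613e+01,  7.27560022e-02,
        4.59435058e-02, -1.40871184e-04]), 'ee_pos': array([160.27113403, 551.5983823 , 174.10729569]), 'ee_rot': array([-9.01043637e+01,  1.28092952e-03, -1.62018875e+01]), 'force': array([ 0.0945066 , -0.71584821, -0.31763933]), 'torque': array([ 0.03756669, -0.00336532,  0.01544672]), 'gripper_width': 91.19014163177309}
['Unreachable', 'grip_depth']
side {'fx': 466.2334747118896, 'fy': 466.2334747118896, 'cx': 316.7480497782417, 'cy': 237.22615718690452, 'R': array([[ 0.76307515, -0.6461107 , -0.01603994],
       [-0.3352821 , -0.37451671, -0.86447854],
       [ 0.55254161,  0.66504   , -0.50241375]]), 't': array([-366.67661784,  255.01278846, 1189.55256197])}
top {'fx': 579.64250558996, 'fy': 579.64250558996, 'cx': 311.39167554763117, 'cy': 234.96257755452038, 'R': array([[-0.01065394, -0.99992888, -0.0053599 ],
       [-0.99194111,  0.01124529, -0.12619978],
       [ 0.12625107,  0.00397218, -0.99199037]]), 't': array([ -29.81124706,  473.57015484, 1352.63828496])}
```

View pics/side0.png

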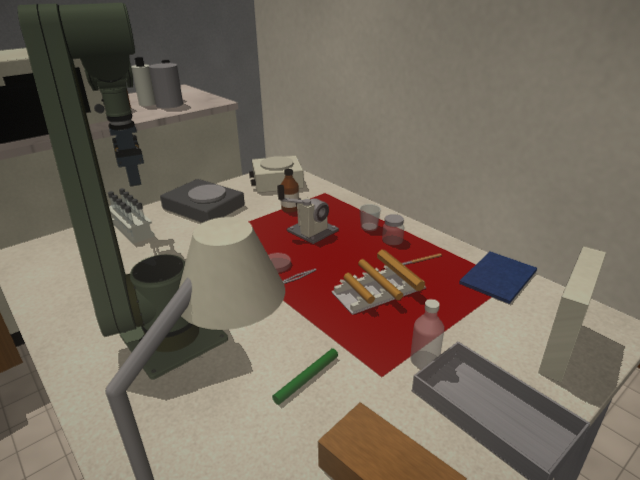

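View pics/top0.png

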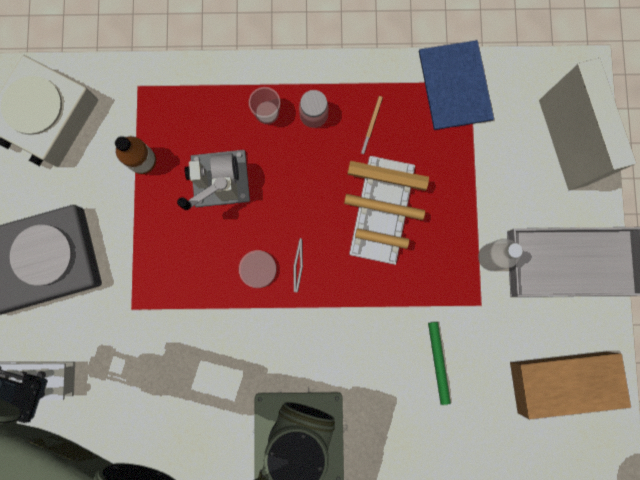

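The side and top views show the long round bar as the middle one in the rack, at about (385,207) in the top image. The hex bar is at (388,176) and the stub at (382,239). The clamp is at about (218,180), with its mouth facing image right and the knob at (184,203). I'll measure these now.

```bash
cat > h.py <<'E'
import cv2,numpy as np
from workcell import imaging
def ray(n,u,v):
    c=imaging.camera_info(n);R=np.array(c['R']);t=np.array(c['t'])
    o=-R.T@t; d=R.T@np.array([(u-c['cx'])/c['fx'],(v-c['cy'])/c['fy'],1]); return o,d
def onz(n,u,v,z):
    o,d=ray(n,u,v); return o+d*(z-o[2])/d[2]
def dep(n,u,v,D):
    o,d=ray(n,u,v); return o+d*D
def proj(n,X):
    c=imaging.camera_info(n); x=np.array(c['R'])@np.array(X)+np.array(c['t']); return np.array([c['fx']*x[0]/x[2]+c['cx'],c['fy']*x[1]/x[2]+c['cy']])
def tri(n1,p1,n2,p2):
    o1,d1=ray(n1,*p1);o2,d2=ray(n2,*p2)
    s=np.linalg.lstsq(np.c_[d1,-d2],o2-o1,rcond=None)[0]
    a=o1+d1*s[0];b=o2+d2*s[1]; return (a+b)/2,np.linalg.norm(a-b)
def cloud(n,D):
    c=imaging.camera_info(n);R=np.array(c['R']);t=np.array(c['t'])
    v,u=np.mgrid[:480,:640]; P=np.stack([(u-c['cx'])/c['fx']*D,(v-c['cy'])/c['fy']*D,D],-1)
    return (P-t)@R
E
python3 - <<'E'
from h import *
for n,roi in (("top",(330,430,140,270)),("side",(330,440,240,315))):
    p=np.load(f"pics/{n}0rgb.npy");D=np.load(f"pics/{n}0.npy");C=cloud(n,D)
    hsv=cv2.cvtColor(p,cv2.COLOR_RGB2HSV)
    m=cv2.inRange(hsv,(10,110,70),(28,255,255)); q=np.zeros_like(m);a,b,c,d=roi;q[c:d,a:b]=m[c:d,a:b]
    k,l,s,ce=cv2.connectedComponentsWithStats(q)
    for i in range(1,k):
        if s[i,4]<60: continue
        ys,xs=np.where(l==i); r=cv2.minAreaRect(np.c_[xs,ys].astype(np.float32))
        print(n,i,s[i],r)
        if n=="top":
            bp=cv2.boxPoints(r); e=sorted([(np.linalg.norm(bp[0]-bp[1]),0),(np.linalg.norm(bp[1]-bp[2]),1)])
            if e[0][1]==0: A=(bp[0]+bp[1])/2;B=(bp[2]+bp[3])/2
            else: A=(bp[1]+bp[2])/2;B=(bp[3]+bp[0])/2
            A=onz(n,*A,42);B=onz(n,*B,42); print("  ends",A.round(1),B.round(1),"len",np.linalg.norm(A-B),"mid",((A+B)/2).round(1),"ang",np.degrees(np.arctan2((B-A)[1],(B-A)[0])), "wid px",e[0][0])
            P=C[l==i];P=P[P[:,2]>30]; print("  depth z 95%",np.percentile(P[:,2],[5,50,95]))
p=cv2.imread("pics/top0.png"); cv2.imwrite("pics/c1.png",cv2.resize(p[130:230,160:270],None,fx=6,fy=6,interpolation=cv2.INTER_CUBIC))
p=cv2.imread("pics/side0.png"); cv2.imwrite("pics/c2.png",cv2.resize(p[160:250,265:355],None,fx=6,fy=6,interpolation=cv2.INTER_CUBIC))
p=cv2.imread("pics/top0.png"); cv2.imwrite("pics/c3.png",cv2.resize(p[150:270,335:440],None,fx=5,fy=5,interpolation=cv2.INTER_CUBIC))
E
```

```text
top 1 [ 348  161   81   29 1053] ((388.15386962890625, 175.2307891845703), (80.79985046386719, 14.120362281799316), 11.309932708740234)
  ends [ 634.3 -125.9   42. ] [ 593.3 -314.4   42. ] len 192.86733643910725 mid [ 613.8 -220.1   42. ] ang -102.27178559494665 wid px 14.120368
  depth z 95% [46.33209818 59.10743077 65.74905475]
top 2 [345 194  80  26 754] ((384.39093017578125, 206.52200317382812), (81.01152801513672, 10.270711898803711), 11.802434921264648)
  ends [ 559.  -115.5   42. ] [ 516.8 -302.8   42. ] len 192.00832956113342 mid [ 537.9 -209.1   42. ] ang -102.67708547688572 wid px 10.270729
  depth z 95% [44.13769923 52.92221875 58.61281299]
top 3 [356 229  53  20 470] ((382.084228515625, 237.6348114013672), (53.366661071777344, 10.193631172180176), 12.994616508483887)
  ends [ 478.4 -140.8   42. ] [ 448.5 -262.8   42. ] len 125.57368837108208 mid [ 463.4 -201.8   42. ] ang -103.7880149599338 wid px 10.193628
  depth z 95% [46.61692143 53.1305079  58.2264922 ]
side 1 [377 250  48  41 632] ((400.74591064453125, 269.70489501953125), (57.61659622192383, 11.65135669708252), 39.80556869506836)
side 2 [412 254  28   9  70] ((425.50006103515625, 258.0000305175781), (2.1828205585479736, 28.134132385253906), 75.96376037597656)
side 3 [359 259  44  41 447] ((380.32061767578125, 278.6949462890625), (55.342010498046875, 8.654550552368164), 42.61405563354492)
side 4 [344 273  31  31 314] ((358.88507080078125, 287.59820556640625), (38.92720031738281, 8.242698669433594), 43.7811279296875)
```

View pics/c1.png

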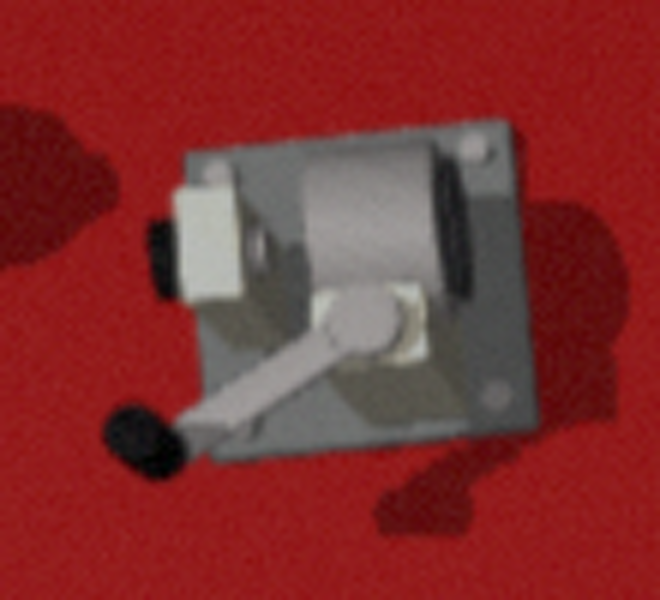

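View pics/c2.png

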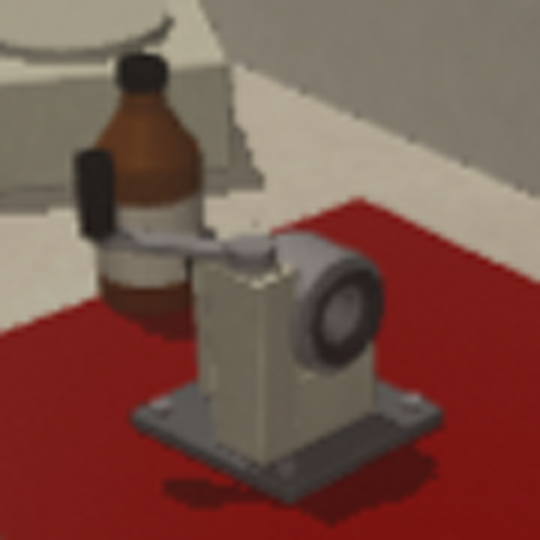

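View pics/c3.png

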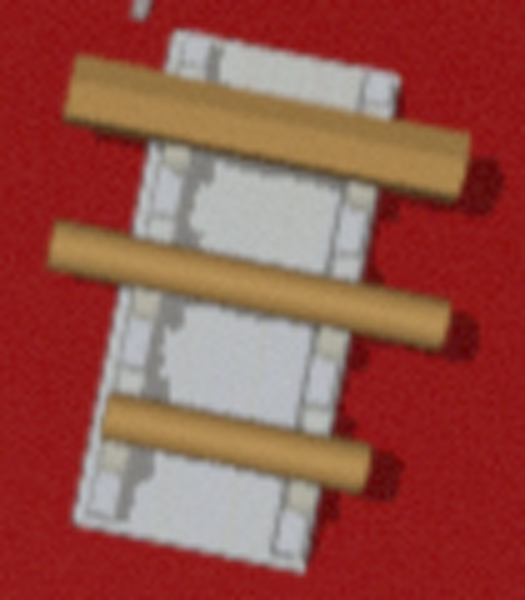

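The crops confirm that the middle bar is the long round one. In the top crop, the clamp hub is at (365,320), the knob at (145,440) and the base corners are clear. In the side crop, the mouth is at (342,310).

```bash
python3 - <<'E'
from h import *
f=lambda p:(160+(p[0]+.5)/6-.5,130+(p[1]+.5)/6-.5)
g=lambda p:(265+(p[0]+.5)/6-.5,160+(p[1]+.5)/6-.5)
cor=[onz("top",*f(c),12) for c in ((185,150),(510,119),(540,428),(216,463))]
print(np.array(cor).round(1))
for i,j in((1,0),(2,3),(2,1),(3,0)):
    d=cor[j]-cor[i]; print(i,j,np.linalg.norm(d),np.degrees(np.arctan2(d[1],d[0])))
hub=onz("top",*f((363,319)),141);print("hub",hub)
print("hub tri",tri("top",f((363,319)),"side",g((250,250))))
m=onz("side",*g((342,310)),90);print("mouth side",m)
print("knob top/bot",onz("top",*f((133,430)),185),)
# depth clouds: collet
D=np.load("pics/top0.npy");C=cloud("top",D)
sub=C[130:230,160:270].reshape(-1,3)
for lo,hi in((112,127),(127,150),(160,190),(8,18)):
    s=sub[(sub[:,2]>lo)&(sub[:,2]<hi)]
    r=cv2.minAreaRect(s[:,:2].astype(np.float32)); print(lo,hi,len(s),s.mean(0).round(1),r)
s=sub[(sub[:,2]>155)&(sub[:,2]<200)];print("knob",np.median(s,0),len(s))
# collet: points z>100 mid portion; 
E
```

```text
[[678.4 260.8  12. ]
 [689.8 127.4  12. ]
 [560.8 114.7  12. ]
 [547.9 246.2  12. ]]
1 0 133.90641429403206 94.90540964873836
2 3 132.09857371016247 95.59935504066463
2 1 129.66944449247276 5.615983868267666
3 0 131.3040565776043 6.40038581724933
hub [578.17872554 165.92896924 141.        ]
hub tri (array([578.99217336, 166.72241995, 136.72659539]), np.float64(0.3260380386711873))
mouth side [628.46668844 146.97819031  90.        ]
knob top/bot [529.12663721 240.21440409 185.        ]
112 127 550 [616.  170.8 120.4] ((605.6983032226562, 186.6885986328125), (87.75239562988281, 104.33747100830078), 5.768187522888184)
127 150 553 [575.5 182.  136.7] ((569.3153076171875, 180.92694091796875), (68.43706512451172, 146.55772399902344), 61.340213775634766)
160 190 104 [527.8 238.2 181.8] ((528.2222290039062, 239.5236358642578), (20.19532012939453, 20.793237686157227), 6.869475841522217)
8 18 1250 [619.4 181.8  12.5] ((618.4269409179688, 201.98406982421875), (268.74176025390625, 248.86341857910156), 89.91889190673828)
knob [527.52878887 237.52571924 184.67888706] 114
```

```bash
python3 - <<'E'
from h import *
from scipy.optimize import least_squares
D=np.load("pics/top0.npy");C=cloud("top",D)
f=lambda p:(335+(p[0]+.5)/5-.5,150+(p[1]+.5)/5-.5)
rc=[onz("top",*f(c),z) for c,z in (((175,30),41),((400,72),41),((305,572),6),((75,522),6))]
print("rack",np.array(rc).round(1),np.mean(rc,0))
yaw=np.radians(95.6);xf=np.array([np.cos(yaw),np.sin(yaw)]);yf=np.array([-xf[1],xf[0]])
M=np.array([624.3,136.6])
P=C[130:230,160:270].reshape(-1,3)
L=np.c_[(P[:,:2]-M)@xf,(P[:,:2]-M)@yf,P[:,2]]
s=L[(L[:,0]>5)&(L[:,0]<50)&(L[:,1]>-40)&(L[:,1]<20)&(L[:,2]>100)&(L[:,2]<132)]
r=least_squares(lambda q:np.hypot(s[:,1]-q[0],s[:,2]-q[1])-36,[0,90],loss='soft_l1');print("collet c(y,z)",r.x,len(s),np.std(r.fun))
# slices for direction
for a,b in((3,18),(18,34),(34,52)):
    t=s[(s[:,0]>a)&(s[:,0]<b)]; q=least_squares(lambda q:np.hypot(t[:,1]-q[0],t[:,2]-90-q[1]*0-1)-36,[0,0],loss='soft_l1').x; print(a,b,q[0],len(t))
c=L[(L[:,2]>100)&(L[:,2]<130)&(abs(L[:,1])<12)&(L[:,0]<60)&(L[:,0]>-30)];print("collet x range",np.percentile(c[:,0],[0,2,10,90,98,100]))
# stop post
c=L[(L[:,2]>95)&(L[:,2]<150)&(abs(L[:,1])<15)&(L[:,0]>58)];print("post x",np.percentile(c[:,0],[0,2,10,90,98]))
# edges in image by mouth center from projecting
for X in ([*M,126],[*(M+55*xf),126],[*(M+36*yf),90],[*(M-36*yf),90],[*(M+75*xf),90],[*(M+33.5*xf+43*yf),141]):
    p=proj("top",X);print(X[2],p,(p-[160,130])*6, proj("side",X))
b=onz("top",135,150,160);print("bottle ~",b)
E
```

```text
rack [[ 662.7 -177.2   41. ]
 [ 640.7 -284.7   41. ]
 [ 403.4 -237.1    6. ]
 [ 428.9 -126.7    6. ]] [ 533.93945785 -206.41420621   23.5       ]
collet c(y,z) [-1.08010755 91.0656354 ] 443 2.8376902339910335
3 18 -1.240234375 137
18 34 -1.148681640625 154
34 52 -0.95849609375 152
collet x range [-0.46615491  0.13803436  4.75052663 48.27269457 52.4705056  54.87601265]
post x [ 73.89808732  75.51648053  81.07803869 113.09130334 116.68820726]
126 [234.34535307 163.97624606] [446.07211841 203.85747633] [322.54787773 203.08430451]
126 [210.06134062 166.58620037] [300.36804373 219.51720225] [310.89471039 198.33510823]
90 [237.91071091 182.97488671] [467.46426546 317.84932026] [315.23355601 216.2972071 ]
90 [235.05456668 152.77814626] [450.32740009 136.66887756] [329.86523675 209.11880904]
90 [204.24126199 171.29206645] [265.44757192 247.75239869] [307.05390789 206.03354185]
141 [220.16683432 182.72364181] [361.00100594 316.34185087] [306.27293453 200.24369598]
bottle ~ [649.79466582 351.14569798 160.        ]
```

```bash
cat >> h.py <<'E'
from scipy.spatial.transform import Rotation as Ro
from workcell import state
def go(x,y,z,yaw):
    s=state();R=Ro.from_euler('xyz',s['ee_rot'],degrees=True);T=Ro.from_euler('xyz',[-90,0,yaw],degrees=True)
    d=R.inv().apply(np.array([x,y,z])-s['ee_pos'])/10; w=(R.inv()*T).as_rotvec(degrees=True)
    print('t',round(s['time_s'],2),'at',np.round(s['ee_pos'],1),np.round(s['ee_rot'],2),'F',np.round(s['force'],1),'w',round(s['gripper_width'],1),'\n delta cm',d.round(2),'twist',w.round(2))
E
python3 -c "
from h import *
go(420,200,235,-55)"
```

```text
t 0.1 at [160.3 551.7 174.2] [-90.09   0.   -16.2 ] F [ 0.3 -0.3  0.4] w 91.1 
 delta cm [ 34.75  -6.04 -26.53] twist [9.00e-02 3.88e+01 3.00e-02]
```

```bash
python3 -m pendant '[{"delta_pos":[3.4,-1.2,-2.6],"twist":[0,4,0],"grip":55},{"delta_pos":[6.8,-2.4,-5.2],"twist":[0,8,0],"grip":55},{"delta_pos":[10.2,-3.6,-7.8],"twist":[0,12,0],"grip":55},{"delta_pos":[13.6,-4.8,-10.4],"twist":[0,16,0],"grip":55},{"delta_pos":[17,-6,-13],"twist":[0,20,0],"grip":55}]'
python3 -c "
from h import *
go(420,200,235,-55)"
```

```text
time_s: 0.6
ee_pos: [287.9, 378.2, 235.1]
ee_rot: [-90.0, -0.0, -36.3]
force: [1.0, 0.7, 0.2]
gripper_width: 54.1
t 0.6 at [287.9 378.2 235.1] [-9.003e+01 -1.000e-02 -3.634e+01] F [1.  0.7 0.2] w 54.1 
 delta cm [ 2.12e+01  1.00e-02 -6.53e+00] twist [3.000e-02 1.866e+01 1.000e-02]
```

```bash
python3 -m pendant '[{"delta_pos":[4.3,0,-1.3],"twist":[0,5,0],"grip":55},{"delta_pos":[8.6,0,-2.6],"twist":[0,10,0],"grip":55},{"delta_pos":[13,0,-3.9],"twist":[0,14,0],"grip":55},{"delta_pos":[17,0,-5.2],"twist":[0,18,0],"grip":55},{"delta_pos":[21.2,0,-6.5],"twist":[0,22,0],"grip":55}]'
python3 -c "
from h import *
go(500,-10,190,-80)"
```

```text
time_s: 1.1
ee_pos: [420.6, 200.6, 234.7]
ee_rot: [-90.0, 0.0, -58.4]
force: [0.9, 1.0, -0.7]
gripper_width: 50.0
t 1.1 at [420.6 200.6 234.7] [-9.002e+01  2.000e-02 -5.837e+01] F [ 0.9  1.  -0.7] w 50.0 
 delta cm [22.1   4.47 -4.28] twist [ 2.000e-02  2.163e+01 -1.000e-02]
```

```bash
python3 -m pendant '[{"delta_pos":[4.4,0.9,-0.8],"twist":[0,5,0],"grip":55},{"delta_pos":[8.8,1.8,-1.7],"twist":[0,10,0],"grip":55},{"delta_pos":[13.2,2.7,-2.6],"twist":[0,15,0],"grip":55},{"delta_pos":[17.6,3.6,-3.4],"twist":[0,20,0],"grip":55},{"delta_pos":[22.1,4.5,-4.3],"twist":[0,24,0],"grip":55}]'
python3 -c "
from h import *
go(534,-226.7,130,-102.65)"
```

```text
time_s: 1.6
ee_pos: [500.1, -10.0, 189.3]
ee_rot: [-90.0, 0.0, -82.4]
force: [0.8, 0.9, 0.5]
gripper_width: 50.2
t 1.6 at [500.1 -10.  189.3] [-9.002e+01  2.000e-02 -8.239e+01] F [0.8 0.9 0.5] w 50.2 
 delta cm [21.93  5.92  0.49] twist [ 2.000e-02  2.026e+01 -2.000e-02]
```

```bash
python3 -m pendant '[{"delta_pos":[4.6,1.2,0.1],"twist":[0,5,0],"grip":55},{"delta_pos":[9.2,2.4,0.2],"twist":[0,10,0],"grip":55},{"delta_pos":[13.8,3.6,0.3],"twist":[0,15,0],"grip":55},{"delta_pos":[18,4.8,0.4],"twist":[0,20.3,0],"grip":55},{"delta_pos":[21.9,5.9,0.5],"twist":[0,20.3,0],"grip":55}]'
python3 - <<'E'
from h import *
p,d=imaging.grab_frame("top"); cv2.imwrite("pics/g1.png",cv2.resize(p[130:280,310:460,::-1],None,fx=4,fy=4,interpolation=cv2.INTER_CUBIC))
go(534,-226.7,23,-102.65)
E
```

```text
time_s: 2.1
ee_pos: [534.3, -226.5, 129.9]
ee_rot: [-90.1, 0.0, -102.6]
force: [0.5, -0.3, -0.3]
gripper_width: 50.2
t 2.15 at [ 534.6 -232.   127.8] [ -90.07   -0.23 -102.69] F [ 1.4 -4.4 -0.8] w 50.3 
 delta cm [-0.54 10.48 -0.16] twist [ 0.07 -0.04  0.23]
```

View pics/g1.png

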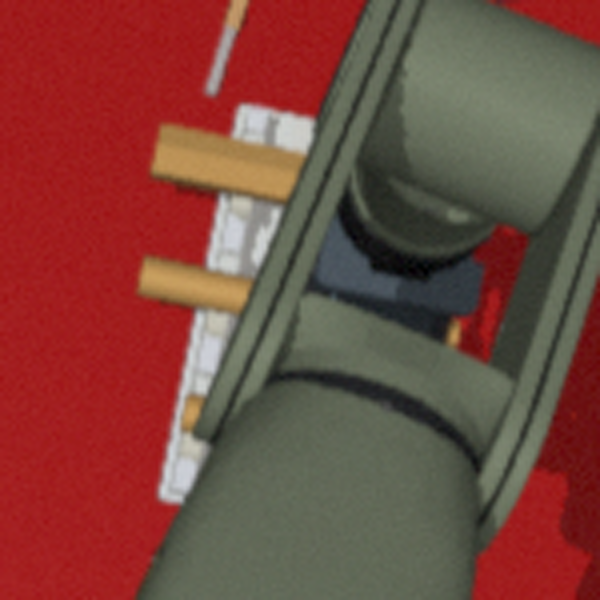

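The arm covers the rack in this view; the bar's left end shows at crop (140,275). I'll descend from here.

```bash
python3 -m pendant '[{"delta_pos":[0,0,0],"twist":[0,0,0],"grip":55},{"delta_pos":[0,2,0],"twist":[0,0,0],"grip":55},{"delta_pos":[0,4,0],"twist":[0,0,0],"grip":55},{"delta_pos":[0,5.5,0],"twist":[0,0,0],"grip":55},{"delta_pos":[0,6,0],"twist":[0,0,0],"grip":55}]'
python3 - <<'E'
from h import *
p,d=imaging.grab_frame("side"); cv2.imwrite("pics/g2.png",cv2.resize(p[200:330,310:460,::-1],None,fx=4,fy=4,interpolation=cv2.INTER_CUBIC))
go(534,-226.7,23,-102.65)
E
```

```text
time_s: 2.65
ee_pos: [533.5, -222.7, 69.6]
ee_rot: [-90.2, 0.1, -102.4]
force: [-0.3, 0.4, -0.2]
gripper_width: 50.2
t 2.7 at [ 533.7 -222.9   69.7] [-9.0170e+01  6.0000e-02 -1.0243e+02] F [ 0.3  0.1 -0.9] w 50.1 
 delta cm [0.37 4.67 0.13] twist [ 0.17  0.22 -0.06]
```

View pics/g2.png

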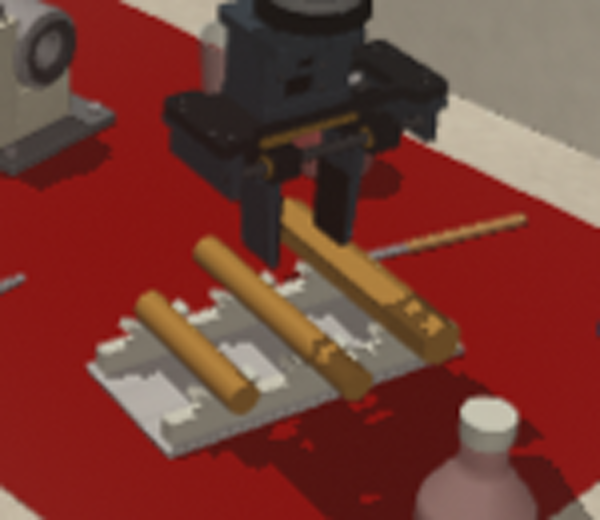

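```bash
python3 - <<'E'
from h import *
for X in ([533.7,-222.9,69.7],[533.7,-222.9,42],[537.9,-209.1,42],[559,-115.5,42],[516.8,-302.8,42]):
    p=proj("side",X);print(X,(p-[310,200])*4)
E
```

```text
[533.7, -222.9, 69.7] [289.96095233 291.22442618]
[533.7, -222.9, 42] [287.8081987  323.67594805]
[537.9, -209.1, 42] [277.51851693 312.91589252]
[559, -115.5, 42] [205.20765386 248.16112983]
[516.8, -302.8, 42] [358.47553043 385.37974204]
```

The bar's ends match their projections, but the finger tips look about 40 crop px higher than the projected TCP. I'll measure the tips from depth before going lower.

```bash
python3 - <<'E'
from h import *
p,d=imaging.grab_frame("side"); C=cloud("side",d)
cv2.imwrite("pics/g3.png",cv2.resize(p[230:300,340:430,::-1],None,fx=8,fy=8,interpolation=cv2.INTER_NEAREST))
for u,v in((375,255),(377,263),(370,258),(372,262),(374,264),(392,255),(395,258),(397,250),(390,257)):
    print((u,v),p[v,u],d[v,u],C[v,u].round(0))
print(state()['ee_pos'])
E
```

```text
(375, 255) [42 36 37] 1237.4656 [ 494. -227.  147.]
(377, 263) [46 42 42] 1248.5674 [ 498. -232.  123.]
(370, 258) [84 28 27] 1274.9578 [ 505. -200.  120.]
(372, 262) [94 25 24] 1265.3082 [ 499. -213.  116.]
(374, 264) [108  22  20] 1270.5486 [ 505. -216.  108.]
(392, 255) [33 22 19] 1282.2969 [ 558. -232.  122.]
(395, 258) [34 23 20] 1275.3141 [ 557. -244.  119.]
(397, 250) [42 38 38] 1264.5126 [ 561. -245.  143.]
(390, 257) [75 53 31] 1293.0442 [ 559. -224.  112.]
[ 534.30360112 -223.37307532   70.67064999]
```

View pics/g3.png

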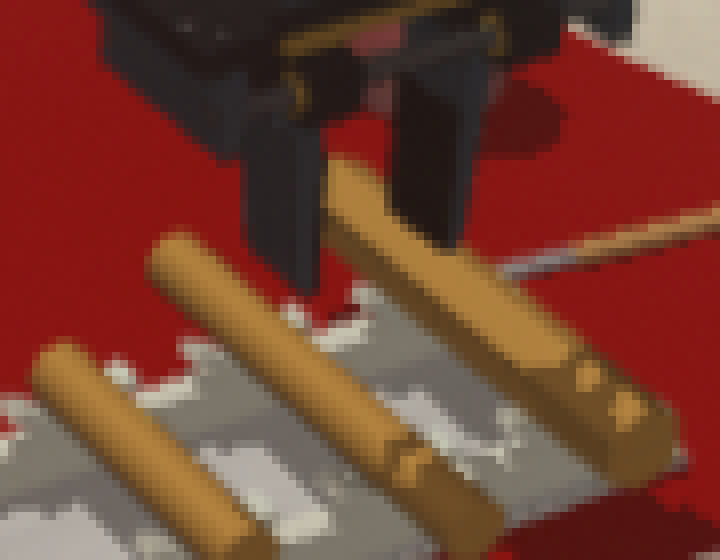

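```bash
python3 - <<'E'
from h import *
print("start tcp proj",proj("side",[160.3,551.6,174.1]))
D=np.load("pics/side0.npy");C=cloud("side",D)
for u,v in((125,150),(130,170),(132,178),(137,182),(138,176)): print((u,v),D[v,u],C[v,u].round(0))
p=cv2.imread("pics/side0.png");cv2.imwrite("pics/s0.png",cv2.resize(p[80:200,70:190],None,fx=5,fy=5,interpolation=cv2.INTER_NEAREST))
p,d=imaging.grab_frame("side"); C=cloud("side",d)
B=C[215:270,345:425]; P=p[215:270,345:425].astype(int)
dark=(P.max(2)<60)
Q=B[dark]; 
for z in range(90,260,10):
    s=Q[(Q[:,2]>=z)&(Q[:,2]<z+10)]
    if len(s): print(z,len(s),s.min(0).round(),s.max(0).round())
E
```

```text
start tcp proj [136.07802919 190.58096245]
(125, 150) 1428.7985 [139. 497. 335.]
(130, 170) 1466.3901 [141. 501. 268.]
(132, 178) 1479.4855 [141. 501. 241.]
(137, 182) 1487.8188 [151. 494. 226.]
(138, 176) 1478.0912 [157. 489. 246.]
110 29 [ 499. -249.  111.] [ 564. -204.  120.]
120 59 [ 495. -250.  120.] [ 567. -204.  130.]
130 54 [ 496. -247.  130.] [ 565. -204.  140.]
140 60 [ 494. -250.  140.] [ 565. -205.  150.]
150 72 [ 492. -252.  150.] [ 569. -202.  160.]
160 64 [ 490. -249.  160.] [ 566. -206.  170.]
170 42 [ 492. -251.  170.] [ 566. -213.  180.]
180 27 [ 480. -252.  181.] [ 566. -217.  189.]
190 122 [ 447. -279.  190.] [ 609. -175.  200.]
200 226 [ 446. -278.  200.] [ 615. -180.  210.]
210 143 [ 441. -279.  210.] [ 610. -179.  220.]
220 266 [ 438. -282.  220.] [ 620. -172.  230.]
230 405 [ 439. -279.  230.] [ 618. -171.  240.]
240 118 [ 479. -252.  240.] [ 547. -193.  250.]
250 97 [ 478. -250.  250.] [ 544. -195.  260.]
```

View pics/s0.png

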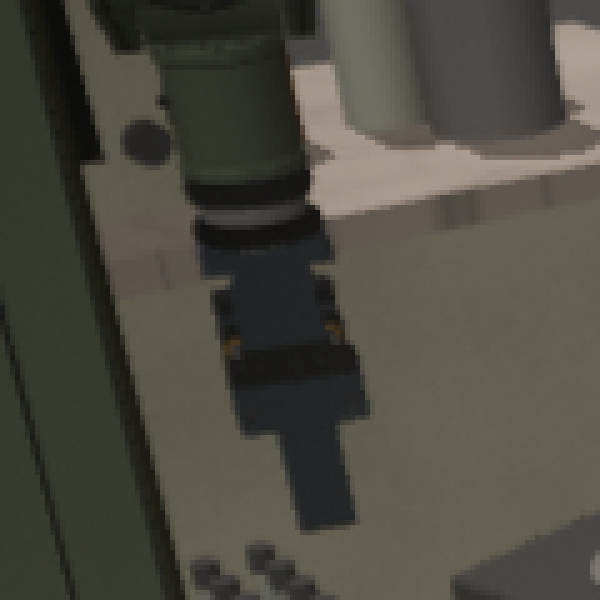

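The observed tips are at z≈112, while the reported TCP z is 70. The gripper body also sits about 40 mm higher than reported, and the start frame shows the same offset. xy agrees. I'll pin the offset down from the finger corner pixels.

```bash
python3 - <<'E'
from h import *
s=state();R=Ro.from_euler('xyz',s['ee_rot'],degrees=True).as_matrix();c=s['ee_pos'];print(c)
for h in (105,108,111,114):
    for w in(-38.5,-25,25,38.5):
        for x in(-16,16):
            X=c+R[:,0]*x+R[:,2]*w;X[2]=h
            print(h,w,x,((proj("side",X)-[340,230])*8+4).round(0),end=' ')
    print()
E
```

```text
[ 534.93646456 -223.84215009   71.43499257]
105 -38.5 -16 [234. 269.] 105 -38.5 16 [287. 315.] 105 -25 -16 [267. 259.] 105 -25 16 [320. 304.] 105 25 -16 [387. 220.] 105 25 16 [441. 264.] 105 38.5 -16 [418. 210.] 105 38.5 16 [473. 254.] 
108 -38.5 -16 [235. 262.] 108 -38.5 16 [287. 307.] 108 -25 -16 [268. 251.] 108 -25 16 [321. 297.] 108 25 -16 [387. 213.] 108 25 16 [442. 257.] 108 38.5 -16 [419. 203.] 108 38.5 16 [474. 247.] 
111 -38.5 -16 [235. 255.] 111 -38.5 16 [288. 300.] 111 -25 -16 [268. 244.] 111 -25 16 [321. 289.] 111 25 -16 [388. 206.] 111 25 16 [442. 250.] 111 38.5 -16 [420. 196.] 111 38.5 16 [474. 239.] 
114 -38.5 -16 [235. 247.] 114 -38.5 16 [288. 293.] 114 -25 -16 [268. 237.] 114 -25 16 [322. 282.] 114 25 -16 [388. 199.] 114 25 16 [443. 242.] 114 38.5 -16 [420. 189.] 114 38.5 16 [475. 232.]
```

The corner fit gives a real tip at z≈111, which is about 40 mm above the reported TCP z. xy agrees. I'll subtract 40 mm from z targets and check forces and pictures on the way down.

```bash
python3 -m pendant '[{"delta_pos":[0,1.5,0],"twist":[0,0,0],"grip":55},{"delta_pos":[0,3,0],"twist":[0,0,0],"grip":55},{"delta_pos":[0,4.5,0],"twist":[0,0,0],"grip":55},{"delta_pos":[0,5.5,0],"twist":[0,0,0],"grip":55},{"delta_pos":[0,5.5,0],"twist":[0,0,0],"grip":55}]'
python3 - <<'E'
from h import *
p,d=imaging.grab_frame("side"); cv2.imwrite("pics/g4.png",cv2.resize(p[220:310,335:435,::-1],None,fx=7,fy=6.6,interpolation=cv2.INTER_NEAREST))
go(534,-226.7,-17,-102.65)
E
```

```text
time_s: 3.3
ee_pos: [534.2, -224.1, 15.4]
ee_rot: [-90.1, 0.0, -102.5]
force: [0.9, 0.1, -0.2]
gripper_width: 50.5
t 3.35 at [ 534.8 -224.4   16.2] [-8.9990e+01  1.0000e-02 -1.0249e+02] F [0.2 0.2 0.2] w 49.9 
 delta cm [ 0.24  3.32 -0.03] twist [-0.01  0.16 -0.01]
```

View pics/g4.png

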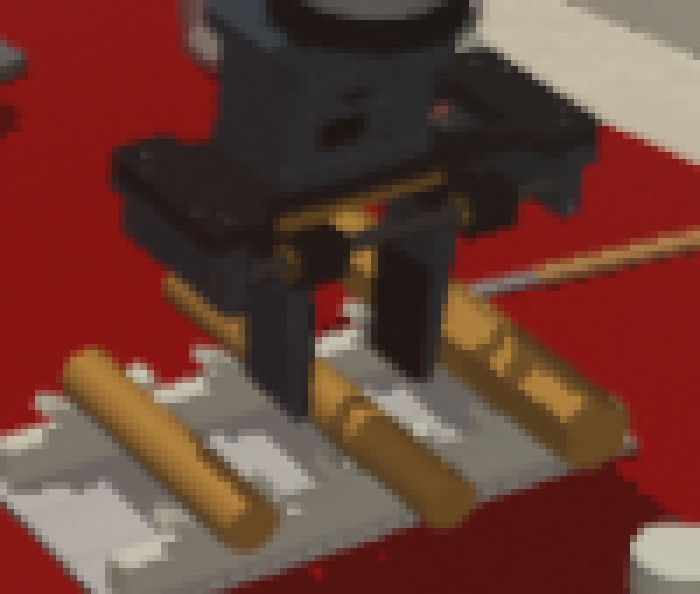

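The left finger (bottom at (300,415)) and right finger (bottom at (425,380)) straddle the bar and clear its neighbours. The rest of the descent is next, then the grip.

```bash
python3 -m pendant '[{"delta_pos":[0.1,1.2,0],"twist":[0,0,0],"grip":55},{"delta_pos":[0.1,2.4,0],"twist":[0,0,0],"grip":55},{"delta_pos":[0.1,3.3,0],"twist":[0,0,0],"grip":55},{"delta_pos":[0.1,3.3,0],"twist":[0,0,0],"grip":55},{"delta_pos":[0.1,3.3,0],"twist":[0,0,0],"grip":40}]' 40
python3 -m pendant '[{"delta_pos":[0,0,0],"twist":[0,0,0],"grip":30},{"delta_pos":[0,0,0],"twist":[0,0,0],"grip":20},{"delta_pos":[0,0,0],"twist":[0,0,0],"grip":10},{"delta_pos":[0,0,0],"twist":[0,0,0],"grip":10},{"delta_pos":[0,0,0],"twist":[0,0,0],"grip":10}]' 40
python3 - <<'E'
from h import *
p,d=imaging.grab_frame("side"); cv2.imwrite("pics/g5.png",cv2.resize(p[220:310,335:435,::-1],None,fx=7,fy=6.6,interpolation=cv2.INTER_NEAREST))
go(534,-226.7,-17,-102.65)
E
```

```text
time_s: 3.85
ee_pos: [534.3, -225.4, -17.5]
ee_rot: [-90.0, 0.0, -102.5]
force: [-0.2, -0.2, -0.2]
gripper_width: 44.5
time_s: 4.35
ee_pos: [532.4, -225.1, -16.8]
ee_rot: [-90.2, 0.0, -102.5]
force: [-4.1, -0.1, 5.0]
gripper_width: 23.5
t 4.4 at [ 532.3 -225.1  -16.8] [-9.0220e+01  1.0000e-02 -1.0248e+02] F [-5.9  0.3  3.9] w 23.3 
 delta cm [0.12 0.02 0.2 ] twist [ 0.22  0.17 -0.01]
```

View pics/g5.png

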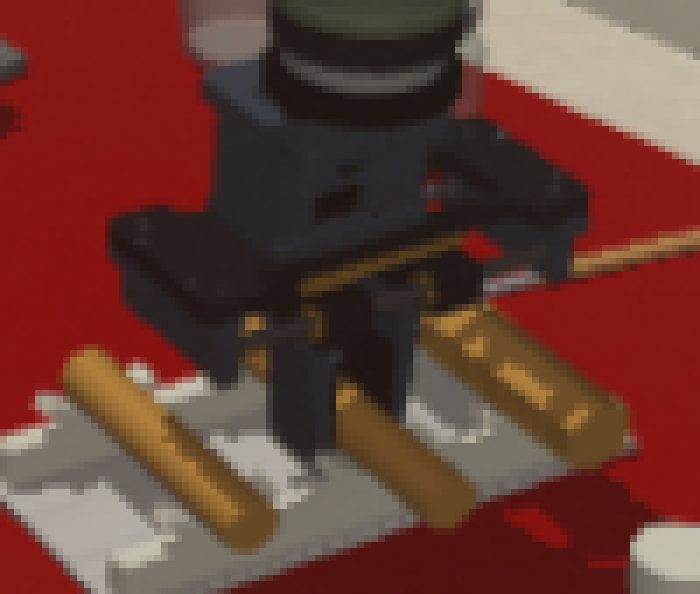

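The bar is gripped at opening 23.5 mm and its neighbours are untouched. Lift next.

```bash
python3 -m pendant '[{"delta_pos":[0,-1,0],"twist":[0,0,0],"grip":10},{"delta_pos":[0,-2.5,0],"twist":[0,0,0],"grip":10},{"delta_pos":[0,-4,0],"twist":[0,0,0],"grip":10},{"delta_pos":[0,-5.5,0],"twist":[0,0,0],"grip":10},{"delta_pos":[0,-7,0],"twist":[0,0,0],"grip":10}]'
python3 - <<'E'
from h import *
go(640,-15,53,-84.4)
E
```

```text
time_s: 4.9
ee_pos: [535.4, -225.7, 54.3]
ee_rot: [-89.9, -0.0, -102.5]
force: [0.8, -0.5, -1.0]
gripper_width: 23.4
t 4.9 at [ 535.4 -225.7   54.3] [-8.987e+01 -1.000e-02 -1.025e+02] F [ 0.8 -0.5 -1. ] w 23.4 
 delta cm [-22.84   0.14   5.65] twist [ -0.13 -18.1    0.03]
```

```bash
python3 -m pendant '[{"delta_pos":[-3,0,0.7],"twist":[0,-3,0],"grip":10},{"delta_pos":[-6.5,0,1.5],"twist":[0,-6,0],"grip":10},{"delta_pos":[-10,0,2.4],"twist":[0,-9,0],"grip":10},{"delta_pos":[-13.5,0,3.3],"twist":[0,-12,0],"grip":10},{"delta_pos":[-16,0,4],"twist":[0,-15,0],"grip":10}]'
python3 -m pendant '[{"delta_pos":[-2.5,0,-0.2],"twist":[0,-2,0],"grip":10},{"delta_pos":[-4,0,-0.2],"twist":[0,-3,0],"grip":10},{"delta_pos":[-4,0,-0.2],"twist":[0,-3,0],"grip":10},{"delta_pos":[-4,0,-0.2],"twist":[0,-3,0],"grip":10},{"delta_pos":[-4,0,-0.2],"twist":[0,-3,0],"grip":10}]'
python3 - <<'E'
from h import *
go(640,-15,53,-84.4)
for n in("side","top"):
    p,d=imaging.grab_frame(n); cv2.imwrite(f"pics/i_{n}.png",cv2.resize(p[150:290,280:420,::-1] if n=="side" else p[100:260,170:400,::-1],None,fx=3.4 if n=="top" else 4,fy=3.4 if n=="top" else 4,interpolation=cv2.INTER_CUBIC)); np.save(f"pics/i_{n}.npy",p);np.save(f"pics/i_{n}d.npy",d)
go(640,-15,53,-84.4)
E
```

```text
time_s: 5.4
ee_pos: [609.9, -75.9, 53.9]
ee_rot: [-89.8, 0.0, -87.3]
force: [-0.2, -0.8, -0.6]
gripper_width: 22.9
time_s: 5.9
ee_pos: [604.6, -39.3, 53.2]
ee_rot: [-90.0, -0.0, -84.6]
force: [0.6, -0.5, -1.0]
gripper_width: 23.5
t 5.9 at [604.6 -39.3  53.2] [-8.997e+01 -3.000e-02 -8.458e+01] F [ 0.6 -0.5 -1. ] w 23.5 
 delta cm [-2.08  0.02  3.76] twist [-0.03 -0.18  0.03]
t 6.0 at [604.5 -39.2  53. ] [-8.998e+01 -1.000e-02 -8.459e+01] F [ 0.1 -0.9 -0.1] w 23.0 
 delta cm [-2.08  0.01  3.77] twist [-0.02 -0.19  0.01]
```

View pics/i_side.png

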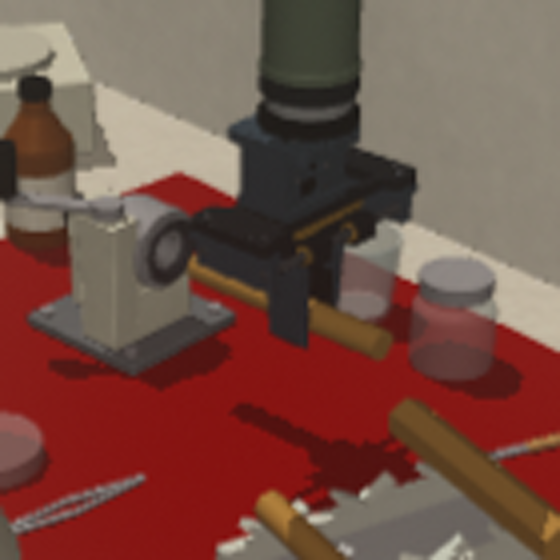

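View pics/i_top.png

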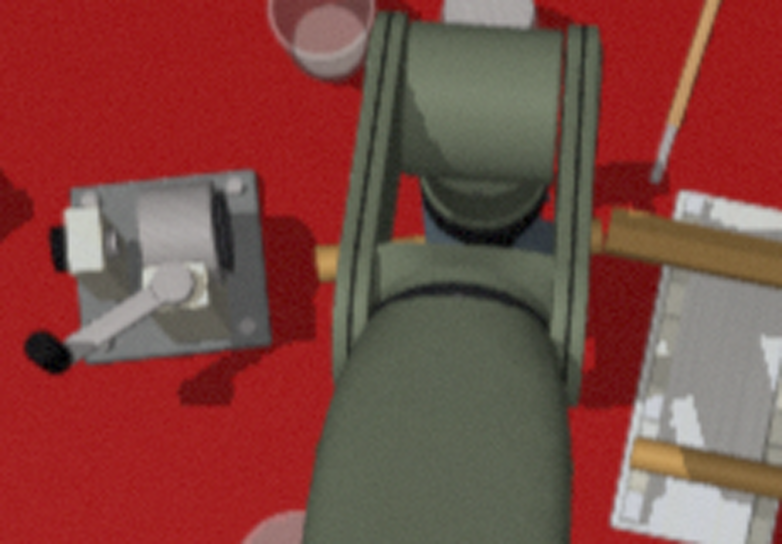

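The bar is held level. Its front end is at about (316,265) in the top crop. I'll check that against the prediction.

```bash
python3 - <<'E'
from h import *
s=state();c=s['ee_pos'];a=np.radians(95.41);x=np.array([np.cos(a),np.sin(a),0]);n=np.array([-x[1],x[0],0])
Z=112.0
G=np.array([c[0],c[1],Z])
for nm,off,sc in (("top",(170,100),3.4),("side",(280,150),4)):
    for L in (111.8,-78.2):
        print(nm,L,[((proj(nm,G+x*L+n*k)-off)*sc).round(0) for k in(-12,0,12)])
# observed honey pixels end in top
p=np.load("pics/i_top.npy");h=cv2.cvtColor(p,cv2.COLOR_RGB2HSV);m=cv2.inRange(h,(10,110,70),(28,255,255))
ys,xs=np.where(m[160:200,255:300]);xs+=255;ys+=160
for u in range(258,275):
    k=xs==u
    if k.any(): print(u,ys[k].min(),ys[k].max(),end=' | ')
E
```

```text
top 111.8 [array([316., 249.]), array([318., 266.]), array([320., 283.])]
top -78.2 [array([598., 219.]), array([601., 236.]), array([603., 254.])]
side 111.8 [array([204., 260.]), array([194., 265.]), array([184., 270.])]
side -78.2 [array([390., 339.]), array([380., 345.]), array([370., 351.])]
263 172 179 | 264 172 182 | 265 172 182 | 266 172 182 | 267 172 182 | 268 172 182 | 269 172 174 |
```

The prediction matches within about 2 px. In image terms the bar sits about 2 mm further in +x than reported, and the grasp showed the same shift, so I'll use mouth x≈623.4 in reported coordinates.

```bash
python3 -c "
from h import *
go(640.6,-39.2,31.2,-84.4)"
python3 -m pendant '[{"delta_pos":[-0.1,0.5,1],"twist":[0,-0.2,0],"grip":10},{"delta_pos":[-0.2,1,2],"twist":[0,-0.2,0],"grip":10},{"delta_pos":[-0.3,1.7,3],"twist":[0,-0.2,0],"grip":10},{"delta_pos":[-0.3,2.2,3.6],"twist":[0,-0.2,0],"grip":10},{"delta_pos":[-0.3,2.2,3.6],"twist":[0,-0.2,0],"grip":10}]'
python3 -m pendant '[{"delta_pos":[-0.5,0,0],"twist":[0,0,0],"grip":10},{"delta_pos":[-1,0,0],"twist":[0,0,0],"grip":10},{"delta_pos":[-2,0,0],"twist":[0,0,0],"grip":10},{"delta_pos":[-2.5,0,0],"twist":[0,0,0],"grip":10},{"delta_pos":[-2.5,0,0],"twist":[0,0,0],"grip":10}]'
python3 - <<'E'
from h import *
go(637.3,-4.6,31.2,-84.4)
for n in("side","top"):
    p,d=imaging.grab_frame(n); cv2.imwrite(f"pics/j_{n}.png",cv2.resize(p[170:260,290:390,::-1] if n=="side" else p[120:230,180:290,::-1],None,fx=6,fy=6,interpolation=cv2.INTER_CUBIC)); np.save(f"pics/j_{n}.npy",p)
go(637.3,-4.6,31.2,-84.4)
E
```

```text
t 6.0 at [604.5 -39.2  53. ] [-8.998e+01 -1.000e-02 -8.459e+01] F [ 0.1 -0.9 -0.1] w 23.0 
 delta cm [0.34 2.19 3.6 ] twist [-0.02 -0.19  0.01]
time_s: 6.5
ee_pos: [640.3, -31.4, 29.3]
ee_rot: [-90.1, 0.0, -84.3]
force: [-0.5, 0.6, -1.7]
gripper_width: 23.2
time_s: 7.0
ee_pos: [637.3, -5.7, 31.3]
ee_rot: [-90.0, 0.0, -84.2]
force: [0.2, 1.1, -0.9]
gripper_width: 23.5
t 7.0 at [637.3  -5.7  31.3] [-8.998e+01  1.000e-02 -8.423e+01] F [ 0.2  1.1 -0.9] w 23.5 
 delta cm [-0.1   0.01  0.01] twist [-0.02  0.17 -0.01]
t 7.1 at [637.5  -6.5  31.2] [-8.998e+01 -1.000e-02 -8.427e+01] F [ 0.4  0.3 -1.1] w 23.2 
 delta cm [-0.19 -0.    0.  ] twist [-0.02  0.13  0.01]
```

View pics/j_side.png

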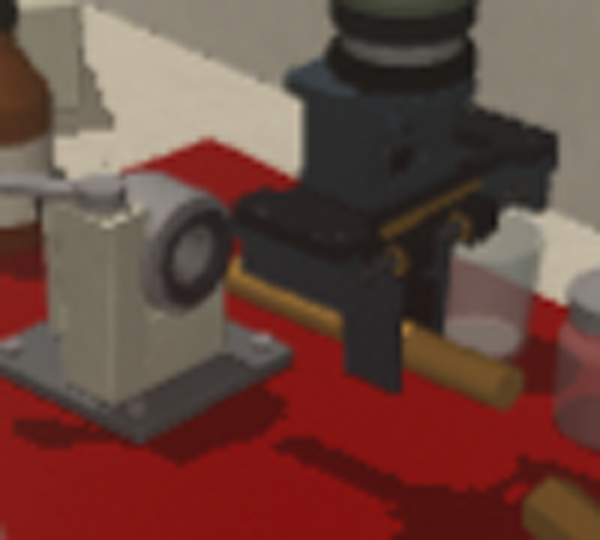

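View pics/j_top.png

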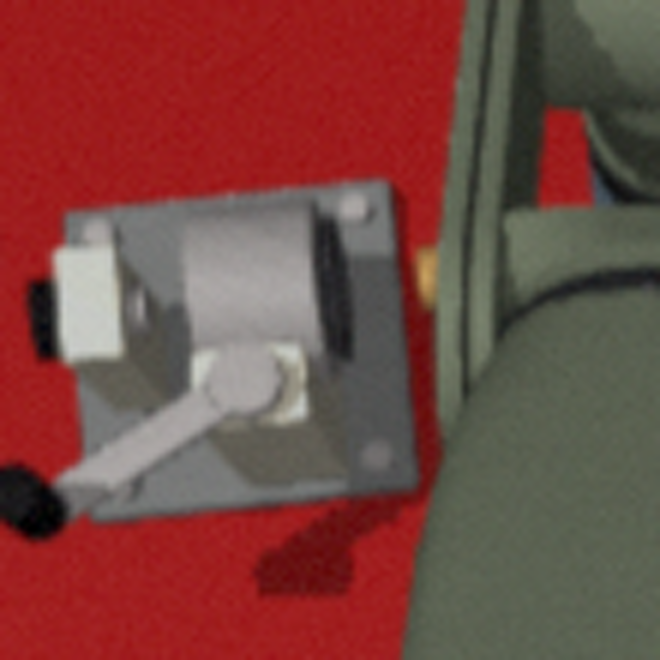

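Side view: the bar's front at (232,275) extrapolates to the mouth centre at (192,258). Top view: the bar end at (425,278) lines up with the mouth axis. Feeding now.

```bash
python3 -m pendant '[{"delta_pos":[-1,0,0],"twist":[0,0.1,0],"grip":10},{"delta_pos":[-2,0,0],"twist":[0,0.1,0],"grip":10},{"delta_pos":[-3,0,0],"twist":[0,0.1,0],"grip":10},{"delta_pos":[-3.7,0,0],"twist":[0,0.1,0],"grip":10},{"delta_pos":[-4.4,0,0],"twist":[0,0.1,0],"grip":10}]'
python3 -c "
from h import *
go(623.4+.0976*36.8,136.7-.9952*36.8,31.2,-84.4)"
```

```text
time_s: 7.6
ee_pos: [633.0, 37.9, 30.9]
ee_rot: [-90.0, 0.0, -84.4]
force: [0.0, -0.3, -1.8]
gripper_width: 23.4
t 7.6 at [633.   37.9  30.9] [-90.     0.   -84.37] F [ 0.  -0.3 -1.8] w 23.4 
 delta cm [-6.25 -0.03  0.01] twist [-0.    0.03 -0.  ]
```

```bash
python3 -m pendant '[{"delta_pos":[-0.6,0,0],"twist":[0,0,0],"grip":10},{"delta_pos":[-1.2,0,0],"twist":[0,0,0],"grip":10},{"delta_pos":[-1.8,0,0],"twist":[0,0,0],"grip":10},{"delta_pos":[-2.4,0,0],"twist":[0,0,0],"grip":10},{"delta_pos":[-3,0,0],"twist":[0,0,0],"grip":10}]'
python3 -c "
from h import *
go(623.4+.0976*36.8,136.7-.9952*36.8,31.2,-84.4)"
```

```text
time_s: 8.1
ee_pos: [630.1, 67.3, 30.9]
ee_rot: [-90.0, 0.0, -84.4]
force: [-0.5, 0.1, -1.4]
gripper_width: 23.3
t 8.1 at [630.1  67.3  30.9] [-90.     0.   -84.41] F [-0.5  0.1 -1.4] w 23.3 
 delta cm [-3.3  -0.03  0.01] twist [-0.   -0.01 -0.  ]
```

No contact force so far; the bar is well inside the bore. I'll keep feeding in smaller steps.

```bash
python3 -m pendant '[{"delta_pos":[-0.5,0,0],"twist":[0,0,0],"grip":10},{"delta_pos":[-1,0,0],"twist":[0,0,0],"grip":10},{"delta_pos":[-1.5,0,0],"twist":[0,0,0],"grip":10},{"delta_pos":[-2,0,0],"twist":[0,0,0],"grip":10},{"delta_pos":[-2.4,0,0],"twist":[0,0,0],"grip":10}]'
python3 - <<'E'
from h import *
p,d=imaging.grab_frame("top"); cv2.imwrite(f"pics/k_top.png",cv2.resize(p[120:230,180:290,::-1],None,fx=6,fy=6,interpolation=cv2.INTER_CUBIC))
go(623.4+.0976*36.8,136.7-.9952*36.8,31.2,-84.4)
E
```

```text
time_s: 8.6
ee_pos: [627.8, 91.2, 31.0]
ee_rot: [-90.0, 0.0, -84.4]
force: [-0.3, -0.6, -1.2]
gripper_width: 23.3
t 8.65 at [627.7  91.7  30.9] [-9.000e+01  3.000e-02 -8.438e+01] F [ 0.4  0.6 -0.9] w 23.4 
 delta cm [-0.84 -0.03  0.01] twist [-0.    0.02 -0.03]
```

View pics/k_top.png

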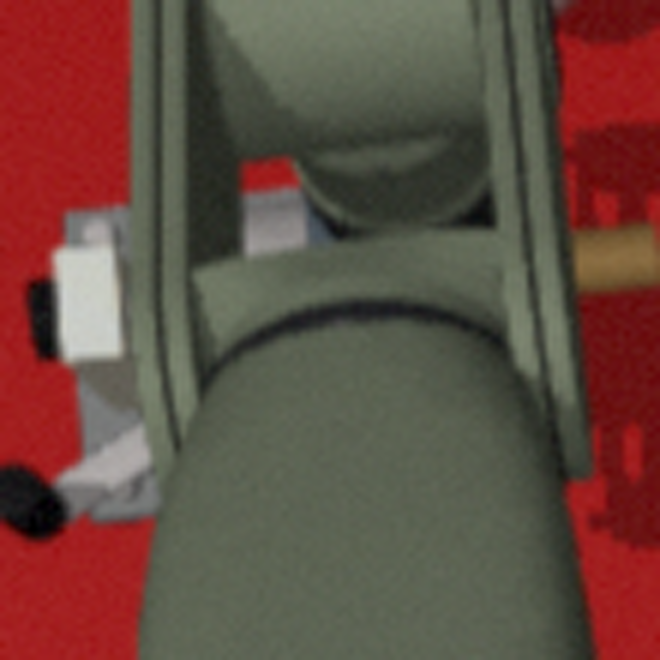

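The arm hides the gap behind the collet in this view. I'll rely on contact force for the last 8 mm.

```bash
python3 -m pendant '[{"delta_pos":[-0.2,0,0],"twist":[0,0,0],"grip":10},{"delta_pos":[-0.4,0,0],"twist":[0,0,0],"grip":10},{"delta_pos":[-0.6,0,0],"twist":[0,0,0],"grip":10},{"delta_pos":[-0.7,0,0],"twist":[0,0,0],"grip":10},{"delta_pos":[-0.8,0,0],"twist":[0,0,0],"grip":10}]'
python3 -m pendant '[{"delta_pos":[-0.1,0,0],"twist":[0,0,0],"grip":10},{"delta_pos":[-0.2,0,0],"twist":[0,0,0],"grip":10},{"delta_pos":[-0.2,0,0],"twist":[0,0,0],"grip":10},{"delta_pos":[-0.3,0,0],"twist":[0,0,0],"grip":10},{"delta_pos":[-0.3,0,0],"twist":[0,0,0],"grip":10}]'
python3 -c "
from h import *
go(623.4+.0976*36.8,136.7-.9952*36.8,31.2,-84.4)"
```

```text
time_s: 9.15
ee_pos: [627.1, 98.7, 30.9]
ee_rot: [-90.0, 0.0, -84.4]
force: [-0.8, -0.6, -0.8]
gripper_width: 23.0
time_s: 9.65
ee_pos: [627.1, 99.2, 31.0]
ee_rot: [-90.0, -0.2, -84.4]
force: [0.6, -8.4, -0.5]
gripper_width: 23.3
t 9.65 at [627.1  99.2  31. ] [-89.99  -0.22 -84.36] F [ 0.6 -8.4 -0.5] w 23.3 
 delta cm [-0.09 -0.02  0.  ] twist [-0.01  0.04  0.22]
```

Contact: Fy = -8.4 N at y=99.2, where 100.1 was predicted. I'll press slightly more to confirm.

```bash
python3 -m pendant '[{"delta_pos":[-0.1,0,0],"twist":[0,0,0],"grip":10},{"delta_pos":[-0.2,0,0],"twist":[0,0,0],"grip":10},{"delta_pos":[-0.3,0,0],"twist":[0,0,0],"grip":10},{"delta_pos":[-0.3,0,0],"twist":[0,0,0],"grip":10},{"delta_pos":[-0.3,0,0],"twist":[0,0,0],"grip":10}]'
python3 -m pendant '[{"delta_pos":[0.1,0,0],"twist":[0,0,0],"grip":10},{"delta_pos":[0.3,0,0],"twist":[0,0,0],"grip":10},{"delta_pos":[0.4,0,0],"twist":[0,0,0],"grip":10},{"delta_pos":[0.4,0,0],"twist":[0,0,0],"grip":25},{"delta_pos":[0.4,0,0],"twist":[0,0,0],"grip":30}]'
python3 -c "
from h import *
go(623.4+.0976*36.8,136.7-.9952*36.8,31.2,-84.4)"
```

```text
time_s: 10.15
ee_pos: [627.2, 99.0, 31.2]
ee_rot: [-90.0, -0.5, -84.3]
force: [1.3, -15.8, 0.1]
gripper_width: 23.6
time_s: 10.65
ee_pos: [627.0, 101.0, 31.1]
ee_rot: [-90.0, 0.1, -84.4]
force: [-0.8, -0.1, -0.6]
gripper_width: 26.7
t 10.65 at [627.  101.   31.1] [-8.998e+01  6.000e-02 -8.444e+01] F [-0.8 -0.1 -0.6] w 26.7 
 delta cm [ 0.1  -0.01 -0.01] twist [-0.02 -0.04 -0.06]
```

The position held at 99 mm while the force rose to 16 N, so the bar is firmly on the stop. I unloaded before opening; next I'll open fully and retreat upward.

```bash
python3 -m pendant '[{"delta_pos":[0,0,0],"twist":[0,0,0],"grip":50},{"delta_pos":[0,0,0],"twist":[0,0,0],"grip":55},{"delta_pos":[0,0,0],"twist":[0,0,0],"grip":55},{"delta_pos":[0,-1,0],"twist":[0,0,0],"grip":55},{"delta_pos":[0,-3,0],"twist":[0,0,0],"grip":55}]'
python3 -m pendant '[{"delta_pos":[0,-3,0],"twist":[0,0,0],"grip":55},{"delta_pos":[0,-6,0],"twist":[0,0,0],"grip":55},{"delta_pos":[0,-10,0],"twist":[0,0,0],"grip":55},{"delta_pos":[0,-13,0],"twist":[0,0,0],"grip":55},{"delta_pos":[0,-15,0],"twist":[0,0,0],"grip":55}]'
python3 -m pendant '[{"delta_pos":[0,0,-4],"twist":[0,0,0],"grip":55},{"delta_pos":[0,0,-9],"twist":[0,0,0],"grip":55},{"delta_pos":[0,0,-13],"twist":[0,0,0],"grip":55},{"delta_pos":[0,0,-17],"twist":[0,0,0],"grip":55},{"delta_pos":[0,0,-20],"twist":[0,0,0],"grip":55}]'
python3 - <<'E'
from h import *
go(0,0,0,-84.4)
for n in("side","top"):
    p,d=imaging.grab_frame(n); cv2.imwrite(f"pics/l_{n}.png",cv2.resize(p[160:260,280:390,::-1] if n=="side" else p[120:230,170:300,::-1],None,fx=6,fy=6,interpolation=cv2.INTER_CUBIC)); np.save(f"pics/l_{n}.npy",p)
E
```

```text
time_s: 11.15
ee_pos: [625.6, 100.8, 60.3]
ee_rot: [-90.2, 0.0, -84.4]
force: [-0.4, 0.0, -0.4]
gripper_width: 50.3
time_s: 11.65
ee_pos: [627.8, 101.0, 215.0]
ee_rot: [-89.7, 0.0, -84.4]
force: [0.6, -0.1, 0.2]
gripper_width: 50.2
time_s: 12.15
ee_pos: [425.3, 81.1, 211.8]
ee_rot: [-90.0, 0.0, -84.4]
force: [0.5, 0.3, 0.3]
gripper_width: 50.3
t 12.15 at [425.3  81.1 211.8] [-8.997e+01  2.000e-02 -8.439e+01] F [0.5 0.3 0.3] w 50.3 
 delta cm [  3.92  21.15 -43.13] twist [-0.03  0.01 -0.02]
```

View pics/l_side.png

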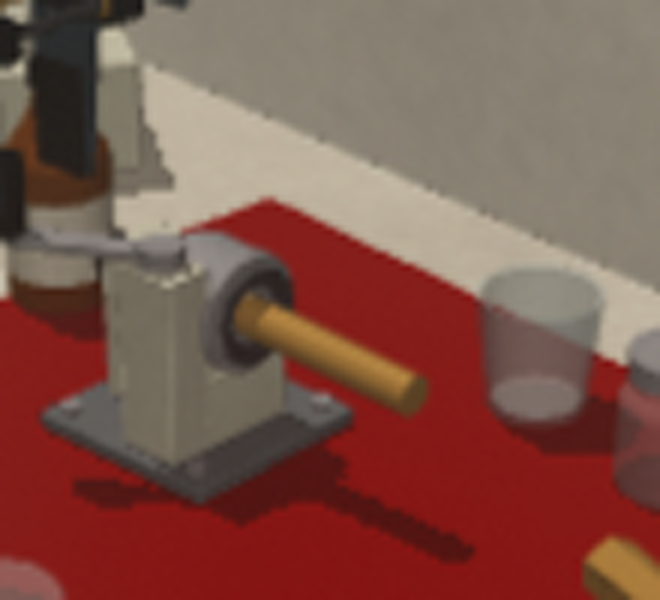

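View pics/l_top.png

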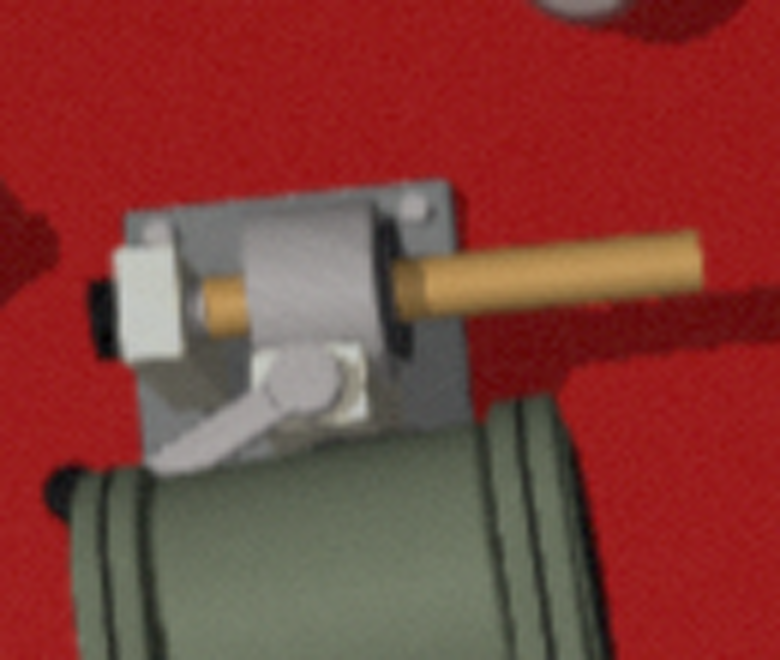

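Top view: the bar's end at (205,305) touches the stop pad at (195,305). The bar is home, and the lever is still near open. Next I'll straddle the knob with the jaws along the tangent (yaw ≈ -55).

```bash
python3 -c "
from h import *
go(526.5,238,165,-55)"
```

```text
t 12.25 at [424.2  81.  212.1] [-9.000e+01  2.000e-02 -8.438e+01] F [-0.  -0.7  0.3] w 50.2 
 delta cm [-14.62   4.72  11.72] twist [-1.000e-02 -2.938e+01 -2.000e-02]
```

```bash
python3 -m pendant '[{"delta_pos":[-3,0,2.4],"twist":[0,-6,0],"grip":55},{"delta_pos":[-6,0,4.8],"twist":[0,-12,0],"grip":55},{"delta_pos":[-9,0,7.2],"twist":[0,-18,0],"grip":55},{"delta_pos":[-12,1,9.6],"twist":[0,-24,0],"grip":55},{"delta_pos":[-14.6,3,11.7],"twist":[0,-29.4,0],"grip":55}]'
python3 -m pendant '[{"delta_pos":[0,0,0],"twist":[0,0,0],"grip":55},{"delta_pos":[0,0,0],"twist":[0,0,0],"grip":55},{"delta_pos":[0,0,0],"twist":[0,0,0],"grip":55},{"delta_pos":[0,0,0],"twist":[0,0,0],"grip":55},{"delta_pos":[0,0,0],"twist":[0,0,0],"grip":55}]'
python3 - <<'E'
from h import *
go(526.5,238,107,-55)
for n in("side","top"):
    p,d=imaging.grab_frame(n); cv2.imwrite(f"pics/m_{n}.png",cv2.resize(p[140:240,240:350,::-1] if n=="side" else p[120:230,130:260,::-1],None,fx=6,fy=6,interpolation=cv2.INTER_CUBIC)); np.save(f"pics/m_{n}.npy",p)
E
```

```text
time_s: 12.75
ee_pos: [533.1, 240.6, 182.6]
ee_rot: [-89.7, -0.1, -54.7]
force: [0.4, -0.2, 1.8]
gripper_width: 50.4
time_s: 13.25
ee_pos: [530.1, 237.2, 182.1]
ee_rot: [-89.9, -0.0, -55.1]
force: [0.1, -0.5, -0.2]
gripper_width: 50.2
t 13.25 at [530.1 237.2 182.1] [-8.990e+01 -2.000e-02 -5.507e+01] F [ 0.1 -0.5 -0.2] w 50.2 
 delta cm [-0.27  7.51 -0.27] twist [-0.1  -0.07  0.02]
```

View pics/m_side.png

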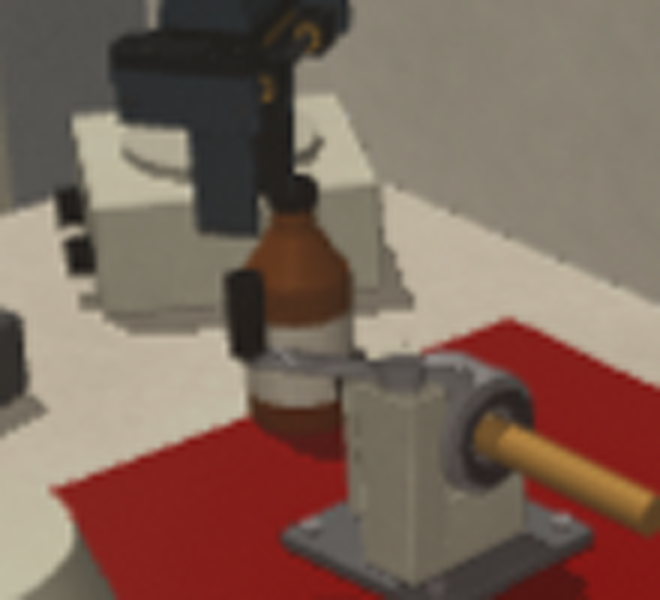

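View pics/m_top.png

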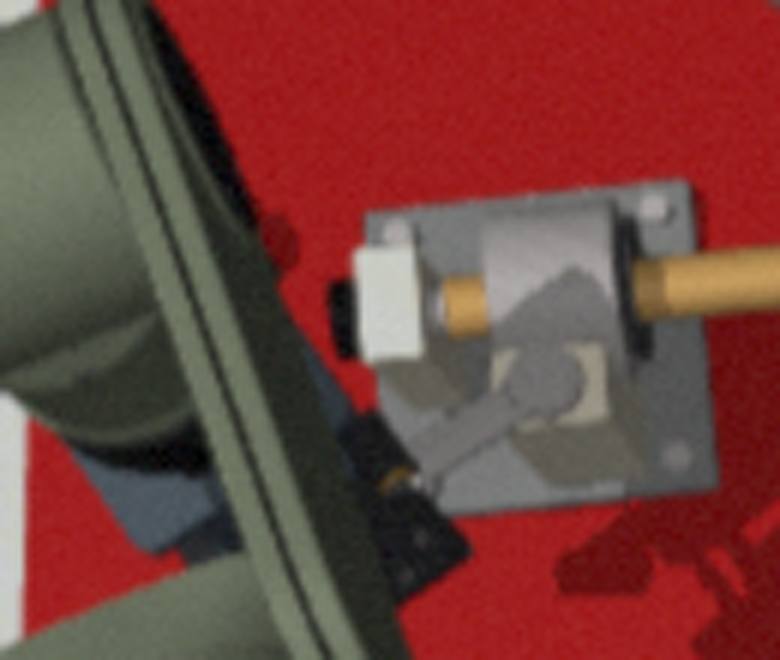

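The finger tips at (228,235) and (277,205) are above the knob top at (245,275). I'll centre over the knob and lower partway.

```bash
python3 -m pendant '[{"delta_pos":[-0.2,1,-0.2],"twist":[0,0,0],"grip":55},{"delta_pos":[-0.2,2,-0.2],"twist":[0,0,0],"grip":55},{"delta_pos":[-0.2,3,-0.2],"twist":[0,0,0],"grip":55},{"delta_pos":[-0.2,3.2,-0.2],"twist":[0,0,0],"grip":55},{"delta_pos":[-0.2,3.2,-0.2],"twist":[0,0,0],"grip":55}]'
python3 - <<'E'
from h import *
s=state();R=Ro.from_euler('xyz',s['ee_rot'],degrees=True).as_matrix();c=s['ee_pos']+[0,0,40]
for w in(-38,-25,25,38): print(w,[((proj("side",c+R[:,2]*w+R[:,0]*x)-[240,140])*6).round() for x in(-16,16)])
print("knob axis top",((proj("side",[527.5,238.5,185])-[240,140])*6).round())
p,d=imaging.grab_frame("side"); cv2.imwrite(f"pics/n_side.png",cv2.resize(p[140:240,240:350,::-1],None,fx=6,fy=6,interpolation=cv2.INTER_CUBIC))
go(526.5,238,107,-55)
E
```

```text
time_s: 13.85
ee_pos: [526.8, 238.2, 148.0]
ee_rot: [-90.1, 0.0, -55.0]
force: [-0.2, -0.6, 0.3]
gripper_width: 50.6
-38 [array([190., 294.]), array([246., 300.])]
-25 [array([198., 285.]), array([253., 290.])]
25 [array([227., 249.]), array([282., 254.])]
38 [array([235., 240.]), array([289., 245.])]
knob axis top [241. 274.]
t 13.9 at [527.2 238.4 148.6] [-9.002e+01  1.000e-02 -5.500e+01] F [ 0.4  0.  -0.4] w 50.0 
 delta cm [-0.01  4.16 -0.08] twist [ 0.02  0.   -0.01]
```

View pics/n_side.png

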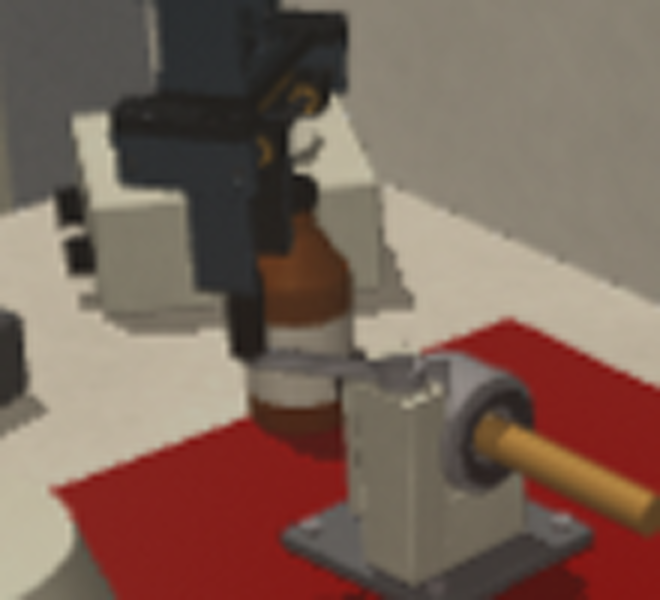

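The near finger tip at (225,292) matches the prediction and the fingers straddle the knob top at (245,270). Down 4 cm, then a light grip.

```bash
python3 -m pendant '[{"delta_pos":[0,1,0],"twist":[0,0,0],"grip":55},{"delta_pos":[0,2,0],"twist":[0,0,0],"grip":55},{"delta_pos":[0,3,0],"twist":[0,0,0],"grip":55},{"delta_pos":[0,4,0],"twist":[0,0,0],"grip":50},{"delta_pos":[0,4,0],"twist":[0,0,0],"grip":40}]' 10
python3 -m pendant '[{"delta_pos":[0,0,0],"twist":[0,0,0],"grip":30},{"delta_pos":[0,0,0],"twist":[0,0,0],"grip":22},{"delta_pos":[0,0,0],"twist":[0,0,0],"grip":15},{"delta_pos":[0,0,0],"twist":[0,0,0],"grip":15},{"delta_pos":[0,0,0],"twist":[0,0,0],"grip":15}]' 10
python3 - <<'E'
from h import *
go(526.5,238,107,-55)
s=state(); print(np.round(s['force'],1))
hub=np.array([576.5,166.2]) # reported-frame guess
k=s['ee_pos'][:2]-hub; a=np.arctan2(k[1],k[0]);print(np.hypot(*k),np.degrees(a))
R=Ro.from_euler('xyz',s['ee_rot'],degrees=True)
for tot in range(6,70,6):
    b=a+np.radians(tot); t=hub+90*np.array([np.cos(b),np.sin(b)]); d=R.inv().apply([*(t-s['ee_pos'][:2]),0])/10; print(tot,d.round(2),t.round(1))
E
```

```text
time_s: 14.4
ee_pos: [526.0, 237.8, 106.9]
ee_rot: [-90.2, 0.0, -55.0]
force: [-0.4, -0.3, 0.1]
gripper_width: 40.4
time_s: 14.9
ee_pos: [527.8, 238.8, 109.4]
ee_rot: [-89.9, -0.0, -55.0]
force: [1.0, 1.9, -0.2]
gripper_width: 21.8
t 14.9 at [527.8 238.8 109.4] [-8.99e+01 -1.00e-02 -5.50e+01] F [ 1.   1.9 -0.2] w 21.8 
 delta cm [-0.01  0.24 -0.15] twist [-0.1   0.    0.01]
[ 1.   1.9 -0.2]
87.3692969472425 123.85452847574616
6 [-0.23 -0.   -0.94] [518.8 235.3]
12 [-0.1  -0.   -1.87] [511.9 228.9]
18 [ 0.12 -0.   -2.78] [505.7 221.8]
24 [ 0.44 -0.01 -3.67] [500.3 214.1]
30 [ 0.85 -0.01 -4.52] [495.7 205.9]
36 [ 1.35 -0.01 -5.32] [492.  197.2]
42 [ 1.93 -0.01 -6.06] [489.2 188.2]
48 [ 2.58 -0.01 -6.74] [487.4 179. ]
54 [ 3.3  -0.01 -7.35] [486.6 169.6]
60 [ 4.08 -0.01 -7.88] [486.7 160.1]
66 [ 4.91 -0.01 -8.32] [487.8 150.8]
```

The knob is held at opening 21.8 mm. I'll swing it along the arc (r≈89 mm) in 20° calls, turning the tool with it.

```bash
python3 -m pendant '[{"delta_pos":[0.02,0,-0.62],"twist":[0,-4,0],"grip":15},{"delta_pos":[0.09,0,-1.24],"twist":[0,-8,0],"grip":15},{"delta_pos":[0.19,0,-1.85],"twist":[0,-12,0],"grip":15},{"delta_pos":[0.34,0,-2.45],"twist":[0,-16,0],"grip":15},{"delta_pos":[0.54,0,-3.04],"twist":[0,-20,0],"grip":15}]' 15
python3 - <<'E'
from h import *
go(526.5,238,107,-35)
E
```

```text
time_s: 15.4
ee_pos: [505.6, 217.4, 109.4]
ee_rot: [-89.9, 0.0, -34.9]
force: [1.7, 3.2, -0.4]
gripper_width: 21.8
t 15.4 at [505.6 217.4 109.4] [-8.986e+01  2.000e-02 -3.485e+01] F [ 1.7  3.2 -0.4] w 21.8 
 delta cm [0.54 0.25 2.88] twist [-0.14  0.15 -0.02]
```

```bash
python3 -m pendant '[{"delta_pos":[0.02,0,-0.62],"twist":[0,-4,0],"grip":15},{"delta_pos":[0.09,0,-1.24],"twist":[0,-8,0],"grip":15},{"delta_pos":[0.19,0,-1.85],"twist":[0,-12,0],"grip":15},{"delta_pos":[0.34,0,-2.45],"twist":[0,-16,0],"grip":15},{"delta_pos":[0.54,0,-3.04],"twist":[0,-20,0],"grip":15}]'
python3 -m pendant '[{"delta_pos":[0.02,0,-0.62],"twist":[0,-4,0],"grip":15},{"delta_pos":[0.09,0,-1.24],"twist":[0,-8,0],"grip":15},{"delta_pos":[0.15,0,-1.6],"twist":[0,-10,0],"grip":15},{"delta_pos":[0.19,0,-1.85],"twist":[0,-12,0],"grip":15},{"delta_pos":[0.25,0,-2.15],"twist":[0,-14,0],"grip":15}]'
python3 - <<'E'
from h import *
go(488.7,159.4,107,4.4)
E
```

```text
time_s: 15.9
ee_pos: [492.0, 189.6, 109.4]
ee_rot: [-89.9, 0.0, -14.9]
force: [-1.5, 4.1, 0.8]
gripper_width: 21.8
time_s: 16.4
ee_pos: [488.7, 168.3, 109.4]
ee_rot: [-89.9, 0.0, -0.9]
force: [-0.6, 3.8, 1.4]
gripper_width: 21.5
t 16.4 at [488.7 168.3 109.4] [-8.986e+01  4.000e-02 -9.300e-01] F [-0.6  3.8  1.4] w 21.5 
 delta cm [ 0.02  0.24 -0.89] twist [-0.14 -5.33 -0.03]
```

Steady at about 4 N. Now into the end stop in small steps.

```bash
python3 -m pendant '[{"delta_pos":[0,0,-0.3],"twist":[0,-2,0],"grip":15},{"delta_pos":[0,0,-0.6],"twist":[0,-4,0],"grip":15},{"delta_pos":[0.05,0,-0.9],"twist":[0,-5.5,0],"grip":15},{"delta_pos":[0.05,0,-1.1],"twist":[0,-5.5,0],"grip":15},{"delta_pos":[0.05,0,-1.2],"twist":[0,-5.5,0],"grip":15}]' 20
python3 -c "
from h import *
go(488.7,159.4,107,4.4)"
```

```text
time_s: 16.9
ee_pos: [488.8, 159.1, 109.4]
ee_rot: [-89.5, 0.0, 4.4]
force: [-2.9, 14.8, -0.8]
gripper_width: 22.0
t 16.9 at [488.8 159.1 109.4] [-8.954e+01  2.000e-02  4.400e+00] F [-2.9 14.8 -0.8] w 22.0 
 delta cm [-0.    0.24  0.03] twist [-0.46 -0.   -0.02]
```

The knob is exactly at the predicted closed position, and the force has jumped to 15 N. I'll press a bit more to confirm the hard stop, then unload.

```bash
python3 -m pendant '[{"delta_pos":[0,0,-0.2],"twist":[0,0,0],"grip":15},{"delta_pos":[0,0,-0.3],"twist":[0,0,0],"grip":15},{"delta_pos":[0,0,-0.4],"twist":[0,0,0],"grip":15},{"delta_pos":[0,0,-0.4],"twist":[0,0,0],"grip":15},{"delta_pos":[0,0,-0.4],"twist":[0,0,0],"grip":15}]' 20
python3 -m pendant '[{"delta_pos":[0,0,0.2],"twist":[0,0,0],"grip":15},{"delta_pos":[0,0,0.4],"twist":[0,0,0],"grip":15},{"delta_pos":[0,0,0.5],"twist":[0,0,0],"grip":15},{"delta_pos":[0,0,0.5],"twist":[0,0,0],"grip":30},{"delta_pos":[0,0,0.5],"twist":[0,0,0],"grip":40}]'
python3 -m pendant '[{"delta_pos":[0,0,0],"twist":[0,0,0],"grip":55},{"delta_pos":[0,0,0],"twist":[0,0,0],"grip":55},{"delta_pos":[0,-2,0],"twist":[0,0,0],"grip":55},{"delta_pos":[0,-5,0],"twist":[0,0,0],"grip":55},{"delta_pos":[0,-9,0],"twist":[0,0,0],"grip":55}]'
python3 -m pendant '[{"delta_pos":[-4,0,0],"twist":[0,0,0],"grip":55},{"delta_pos":[-8,0,-2],"twist":[0,0,0],"grip":55},{"delta_pos":[-11,0,-6],"twist":[0,0,0],"grip":55},{"delta_pos":[-13,0,-11],"twist":[0,0,0],"grip":55},{"delta_pos":[-14,0,-15],"twist":[0,0,0],"grip":55}]'
python3 -m pendant '[{"delta_pos":[0,0,-4],"twist":[0,0,0],"grip":55},{"delta_pos":[0,0,-8],"twist":[0,0,0],"grip":55},{"delta_pos":[0,0,-10],"twist":[0,0,0],"grip":55},{"delta_pos":[0,0,-10],"twist":[0,0,0],"grip":55},{"delta_pos":[0,0,-10],"twist":[0,0,0],"grip":55}]'
python3 - <<'E'
from h import *
go(488.7,159.4,107,4.4)
for n in("side","top"):
    p,d=imaging.grab_frame(n); cv2.imwrite(f"pics/z_{n}.png",cv2.resize(p[160:260,270:380,::-1] if n=="side" else p[120:230,170:300,::-1],None,fx=6,fy=6,interpolation=cv2.INTER_CUBIC)); cv2.imwrite(f"pics/zf_{n}.png",p[:,:,::-1])
E
```

```text
time_s: 17.4
ee_pos: [488.6, 159.3, 109.3]
ee_rot: [-89.1, 0.0, 4.3]
force: [-4.5, 24.1, -1.4]
gripper_width: 21.8
time_s: 17.9
ee_pos: [489.3, 155.9, 109.1]
ee_rot: [-90.0, 0.0, 4.5]
force: [0.2, -0.1, 0.1]
gripper_width: 32.8
time_s: 18.4
ee_pos: [488.2, 155.4, 198.5]
ee_rot: [-90.1, 0.2, 4.5]
force: [0.3, -0.1, -0.1]
gripper_width: 50.1
time_s: 18.9
ee_pos: [359.8, -5.8, 199.2]
ee_rot: [-90.0, -0.0, 4.6]
force: [2.1, -0.3, 1.1]
gripper_width: 50.1
time_s: 19.4
ee_pos: [369.2, -104.0, 198.8]
ee_rot: [-90.0, 0.0, 4.4]
force: [0.3, -0.9, -0.8]
gripper_width: 50.5
t 19.4 at [ 369.2 -104.   198.8] [-8.995e+01  2.000e-02  4.400e+00] F [ 0.3 -0.9 -0.8] w 50.5 
 delta cm [13.95  9.2  25.34] twist [-0.05  0.   -0.02]
```

View pics/z_side.png

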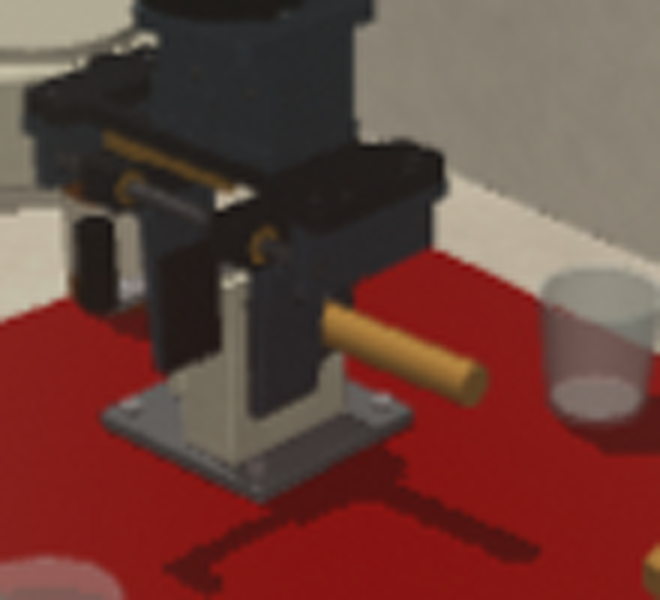

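View pics/z_top.png

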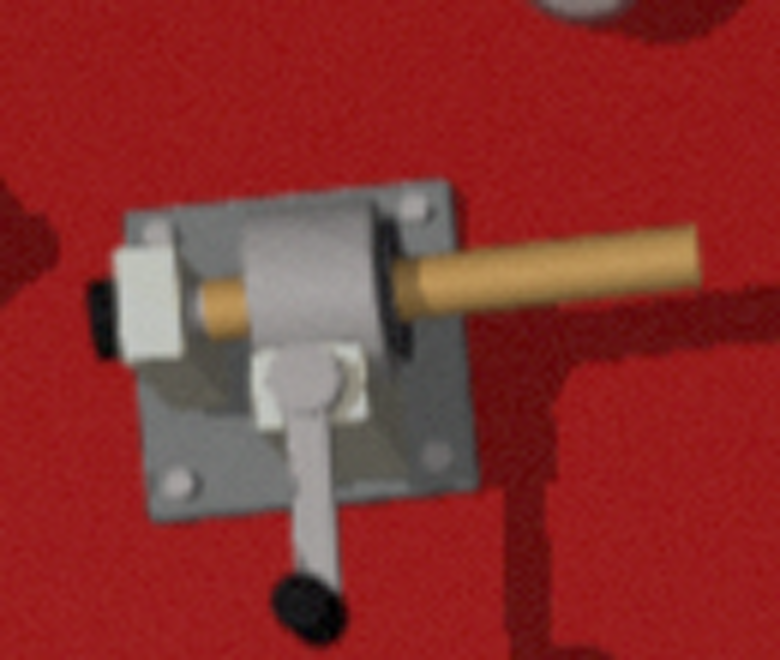

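View pics/zf_top.png

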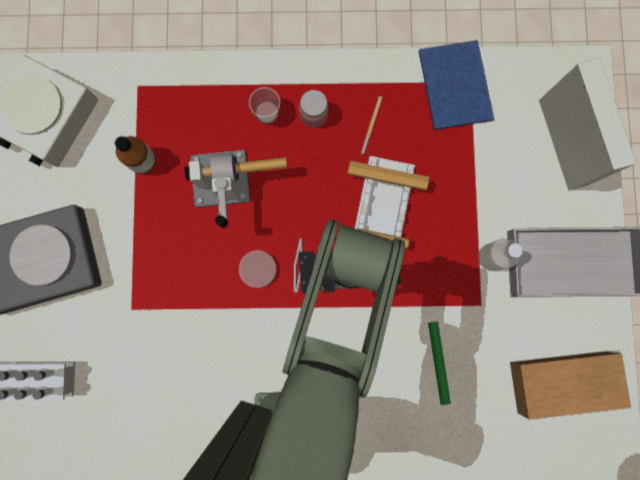

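Top view: the bar end at (205,305) still touches the stop pad. The lever points straight at the robot with its knob at (308,608), and the surroundings look unchanged. I'll check the lever angle and the bar's sticking-out length numerically.

```bash
python3 - <<'E'
from h import *
p,d=imaging.grab_frame("top");C=cloud("top",d)
B=C[190:240,200:240].reshape(-1,3);s=B[(B[:,2]>160)&(B[:,2]<195)];k=np.median(s,0);print("knob",k.round(1),len(s))
hub=np.array([578.5,166.3]);v=k[:2]-hub;a=np.degrees(np.arctan2(v[1],v[0]))%360
print("angle world",a,"lever rad",np.radians(a-95.6-20),np.hypot(*v))
h=cv2.cvtColor(p,cv2.COLOR_RGB2HSV);m=cv2.inRange(h,(10,110,70),(28,255,255))
ys,xs=np.where(m[145:185,195:300]);xs+=195;ys+=145
k,l,st,ce=cv2.connectedComponentsWithStats(m[145:185,195:300]);print(st[1:])
f=onz("top",xs.min()-.5,ys[xs==xs.min()].mean(),90);r=onz("top",xs.max()+.5,ys[xs==xs.max()].mean(),90);print(f.round(1),r.round(1),np.linalg.norm(f-r))
xf=np.array([np.cos(np.radians(95.6)),np.sin(np.radians(95.6))]);M=np.array([625.4,136.7])
print("depth of front",(f[:2]-M)@xf,"rear",(r[:2]-M)@xf)
p0=np.load("pics/top0rgb.npy").astype(int); df=cv2.absdiff(p0.astype(np.uint8),p).max(2)
for nm,(u0,u1,v0,v1) in dict(bottle=(110,160,130,175),jars=(245,335,85,130),dish=(235,280,245,290),hex=(345,430,158,195),scal=(355,385,95,155),stubvis=(350,360,225,262)).items(): print(nm,(df[v0:v1,u0:u1]>60).sum())
E
```

```text
knob [487.8 156.4 184.8] 101
angle world 186.22560837169678 lever rad 1.2326494023101802 91.23270504363279
[[ 40  13  52  15 517]
 [  9  22   7  10  58]]
[621.2 213.   90. ] [628.4  20.7  90. ] 192.47258112204676
depth of front 76.35567547237183 rear -115.7654615557109
bottle 0
jars 0
dish 0
hex 0
scal 0
stubvis 270
```

View pics/zf_side.png

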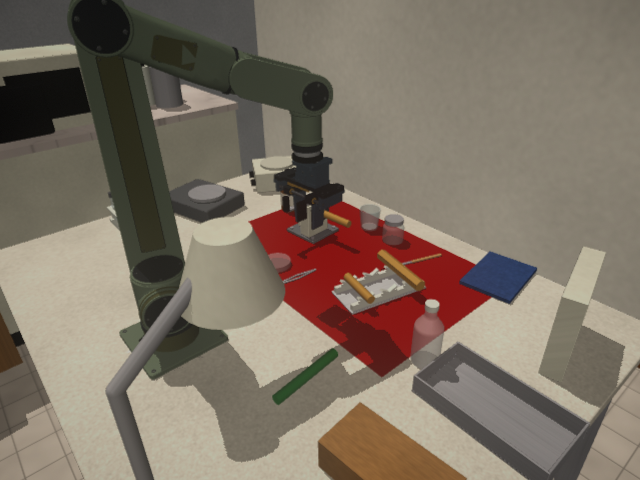

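The lever reads about 1.23 rad against its 1.2 end stop, within measurement error. The bar sticks out 116 mm (115 expected). The stub and hex bar are still in the rack in the side view, so I'm handing in.

```bash
python3 -c "
from workcell import job
print(job.job_done())"
```

```text
the job is handed in; nothing more can be done
None
```

The long round bar is in the collet against the depth stop with the lever fully closed, and I handed the job in at about 19.5 s of the 61 s allowed. The hand-in call reports no verdict, so the points below are my own last checks.

- **Bar on the stop:** pressing gave 16 N with no further movement. In the last picture its end is at the stop and it sticks out 116 mm (115 expected).
- **Lever:** the knob stopped at its predicted closed position and held against 24 N. The camera reads 1.23 rad against the 1.2 end stop, within measurement error.
- **Other items:** the brown bottle, both jars, the dish, the hexagonal bar and the scalpel show no change in the top view. The arm and its shadow covered the short bar in that view. The side view shows it still in the rack. I did not measure the tweezers or the wash bottle; both look in place in the last pictures.
- **Disagreement:** the reported tool height was about 40 mm lower than where the cameras showed the fingertips. I trusted the images and corrected every height by 40 mm. There was also a sideways offset of about 2 mm, which I allowed for at the mouth.

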